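# Load the tube shaker, snap its hold-down flap shut and set its dials

### The arm

A 6-joint arm with a two-finger parallel gripper is mounted at the origin on a cart in front of the work surface, level with it; the furniture and walls round the work are solid. World frame = base frame: x ahead of the robot, y to its left, z up, the work surface at z = 0. Lengths are in m, angles in rad, forces in N, time in s.
With the tool pointing down it reaches from about 0.3 to 0.775 m from the base axis. Payload 14.6 kg.
Tool frame: the origin (TCP) lies between the finger pads; the fingertips stand ctrl.tip_extent ahead of it and the grasp point (between the pads) lies 3 mm ahead of it (ctrl.tip_extent is the distance from the TCP to the fingertips, in m); z points along the fingers, y is the line along which they close (so a half turn about z gives the same grasp; the last joint's range is limited). The gripper opens to 94 mm and grips with 3 to 60 N. Pads are 16 mm wide; open, the fingers measure 119 mm over their backs; the gripper's body (75 mm by 177 mm) begins 78 mm behind the grasp point.
Start: joints at [1.039, 0.3, 1.521, -0, 1.321, -0.067], TCP at [0.247, 0.492, 0.227] pointing down, gripper open.
Joint ranges: [-3.03, 3.03], [-0.79, 2.21], [0.23, 2.52], [-1.04, 4.18], [0, 3.07], [-2.55, 2.55]. Speed limits (rad/s): [2.22, 2.22, 2.57, 3.14, 3.14, 3.14].

### API

Orientations are given as [roll, pitch, yaw] about the fixed x, y, z axes, in that order (R = Rz(yaw) Ry(pitch) Rx(roll)).
In Python, from station import ctrl gives the robot as it stands.
- The arm moves only by the shell command python3 shift.py 'ROWS' [OPENING] [FORCE]. ROWS is a JSON list of rows, 1 to 10 of them, each of 6 numbers: dx, dy, dz in m, then a rotation vector rx, ry, rz in rad; each row shifts and turns the commanded pose from where the row before left it, along the tool's axes as they then stand; what a row does not reach is not made up. A row lasts 1/10 s, in which the tool goes at most 0.05 m and 0.15 rad, less where a joint would pass 70% of its speed; a pose out of reach is approached as far as the arm can. OPENING is the finger opening in m, set as the command begins (- or left out keeps the last). The fingers move at their own pace and stop on an object; FORCE is the grip in N (left out, the last holds). Time passes only in rows, so rows that do not move let the fingers close. It prints the time, the measured TCP pose, the force, the opening and the grip force at its end.
- ctrl.get_obs(): the state, without advancing time (a new reading comes with each control period).
- ctrl.camera(name): name is "scene" or "top"; returns a dict with "pixels" (384x512x3 uint8, blue, green, red), "fx", "fy", "cx", "cy" (pixels), "extrinsics" (4x4, takes a point from camera to world coordinates). Camera axes: x right, y up, looking along -z (the intrinsics and any distortion apply to the point x, -y, -z); pixel columns grow to the right and rows downward; lengths in m; the calibration is good to about 2 mm. A picture is of the moment at which its call begins. There is no depth.
- ctrl.hand_in(): hands the job in; it is judged then, once.
The state is a dict: "time_s": time; "qpos": joint angles; "joint_vel": joint speeds; "tau": joint torques, N m; "ee_pos": TCP position; "eef_rot": TCP orientation; "force": force on the tool from outside, world axes, zero at the start; "moment": the same for the moment, N m; "grip_width": finger opening in m; "grip_force": force on a finger pad.
Only numpy, scipy, OpenCV 4.12 (cv2) and the standard library are available. Lean on these libraries where they do the work, as an engineer would, in place of code of your own. Each camera call takes 0.05 s, during which the arm holds its last target. There are 200 camera calls.

### The job

Get the shaker ready for an extraction run: flip its sprung hold-down flap up until it stays open, lay every sample tube down in a groove of its own with the cap to the front (the pull-bar side, towards the robot), then flip the flap back so it snaps fully shut over the tubes. Set the speed dial (back) to mark 5 and the time dial (front) to mark 7, and leave the other things on the bench alone.

Things in the scene. Friction and masses are not known exactly. Their poses are not given: they have to be found in the camera images.
- shaker: Low white tube shaker, 166 (x) x 286 (y) x 45 mm, fixed. Origin: centre of its underside, on the worktop; its x points to the back (hinge side, away from the robot), y to its left, z up. Right 75 mm: grey console with 2 dials. Rest: platform (top at z 56) with 2 blue combs that form 4 grooves running along x.
- groove_1 (a point): Where the middle of a tube lies when seated in groove 1: shaker frame (0, -35, 75.5) mm. Groove axis along shaker x. Grooves 50 mm apart, 28 mm wide, round-topped teeth up to z 85. All four are alike.
- groove_2 (a point): Where the middle of a tube lies when seated in groove 2: shaker frame (0, 15, 75.5) mm. Groove axis along shaker x. Grooves 50 mm apart, 28 mm wide, round-topped teeth up to z 85. Combs at x -34 to -26 and +28 to +62, notch floor z 63; between them only the platform, so fingers fit beside the tube.
- groove_3 (a point): Where the middle of a tube lies when seated in groove 3: shaker frame (0, 65, 75.5) mm. Groove axis along shaker x. Grooves 50 mm apart, 28 mm wide, round-topped teeth up to z 85. Notches take the 25 mm body, not the 33 mm cap: the cap lies in front of the front comb, behind a lip at x -67.
- groove_4 (a point): Where the middle of a tube lies when seated in groove 4: shaker frame (0, 115, 75.5) mm. Groove axis along shaker x. Grooves 50 mm apart, 28 mm wide, round-topped teeth up to z 85.
- flap (a joint): Hold-down flap: clear window in a grey frame, 136 long from the hinge, 172 wide, 5 thick, mass 0.2 kg. rad: 0 = shut (level, over the grooves, underside at z 94), 1.7 = open (just past upright, leaning back). Two over-centre springs: below about 1.03 rad it snaps shut, above it snaps open, held by under 3 N at the pull bar; it stays at either stop.
- flap_hinge (a point): Middle of the flap's hinge line, at the back of the shaker: shaker frame (74, 40, 96.5) mm; the line runs along shaker y. The flap's front edge rises as it opens.
- pull_bar (a point): Middle of the black round pull bar on the flap's front edge: 10 mm thick, 90 long, parallel to the hinge line and 170 mm from it, in the plane of the flap. 29 mm of free gap between bar and frame for a finger; it turns freely in a grip. Shut it is at z 96.5 in front of the shaker, open at about z 265.
- speed_grip (a point): Middle of the grip of the speed dial, the dial at the back of the console: shaker frame (19, -102.5, 67) mm. Upright axis. Black grip bar 38 long x 10 thick, z 57 to 78, through the axis on a 43 mm disc (keep fingertips above z 57); white line at its pointer end.
- speed_dial (a joint): Speed dial, rad, grows clockwise seen from above, 0 to 4.5; stays where left, light (under 0.05 N m). Ten marks, 0 (red) to 9, 0.5 rad apart: mark n is n x 0.5 rad. At value v the pointer points 2.25 - v rad from shaker x towards shaker y.
- time_grip (a point): Middle of the grip of the time dial, the dial at the front of the console, same shape: shaker frame (-46, -102.5, 67) mm.
- time_dial (a joint): Time dial, same scale and directions as the speed dial: ten marks, 0 (red) to 9, mark n at n x 0.5 rad, clockwise.
- tube_1: White sample tube, 118 mm long, body 25 mm diameter with a conical tail, square orange anti-roll cap 33 x 33 x 18 mm at one end, 50 g. Origin: on the axis at mid-length, over which it can be gripped. x points to the cap. Lying on the worktop the origin is at z 15 mm. Absent in some runs.
- tube_1_cap (a point): Middle of tube 1's cap, 50 mm from the tube's origin along its axis.
- tube_2: Sample tube like tube 1; absent in some runs. Behind the tubes stands a printer 0.31 m high, from x = 0.546, y 0 to 0.45 m; behind the shaker a computer 0.17 m high, from x = 0.615 m.
- tube_2_cap (a point): Middle of tube 2's cap, 50 mm from the tube's origin along its axis.
- tube_3: Sample tube like tube 1; absent in some runs.
- tube_3_cap (a point): Middle of tube 3's cap, 50 mm from the tube's origin along its axis.
- tube_4: Sample tube like tube 1; absent in some runs.
- tube_4_cap (a point): Middle of tube 4's cap, 50 mm from the tube's origin along its axis.
- timer: White laboratory timer, 44 x 64 x 22 mm; bystander. Origin under its centre.
- beaker: Glass beaker, 71 mm across, 89 high; bystander. Origin under its centre.
- blue_cap_bottle: Glass bottle with blue cap, 64 mm across, 169 high; bystander behind the right of the shaker. Origin under its centre.

How it is judged:
On the way, in this order (a step that is already met when the one before it is completed fails the run):
1. the flap stands open at its stop (value of joint flap above 1.62 rad), for 0.2 s.
2. every tube lies in a groove of its own, cap to the front, with the flap open ((horizontal distance between tube_1 and groove_1 below 0.011 m or horizontal distance between tube_1 and groove_2 below 0.011 m or horizontal distance between tube_1 and groove_3 below 0.011 m or horizontal distance between tube_1 and groove_4 below 0.011 m) and z of tube_1 in the frame of shaker between 0.0695 and 0.0815 m and z of tube_1_cap in the frame of shaker between 0.0695 and 0.0815 m and x of each of tube_1_cap, tube_2_cap, tube_3_cap, tube_4_cap in the frame of shaker below -0.035 m and (horizontal distance between tube_2 and groove_1 below 0.011 m or horizontal distance between tube_2 and groove_2 below 0.011 m or horizontal distance between tube_2 and groove_3 below 0.011 m or horizontal distance between tube_2 and groove_4 below 0.011 m) and z of tube_2 in the frame of shaker between 0.0695 and 0.0815 m and z of tube_2_cap in the frame of shaker between 0.0695 and 0.0815 m and (horizontal distance between tube_3 and groove_1 below 0.011 m or horizontal distance between tube_3 and groove_2 below 0.011 m or horizontal distance between tube_3 and groove_3 below 0.011 m or horizontal distance between tube_3 and groove_4 below 0.011 m) and z of tube_3 in the frame of shaker between 0.0695 and 0.0815 m and z of tube_3_cap in the frame of shaker between 0.0695 and 0.0815 m and (horizontal distance between tube_4 and groove_1 below 0.011 m or horizontal distance between tube_4 and groove_2 below 0.011 m or horizontal distance between tube_4 and groove_3 below 0.011 m or horizontal distance between tube_4 and groove_4 below 0.011 m) and z of tube_4 in the frame of shaker between 0.0695 and 0.0815 m and z of tube_4_cap in the frame of shaker between 0.0695 and 0.0815 m and value of joint flap above 1.5 rad), for 0.2 s.
3. the flap has snapped shut over the tubes (value of joint flap below 0.04 rad), for 0.2 s.
At the end, for the whole second after the job is handed in: Every tube present lies at rest in a groove (within 11 mm lengthwise and level to 6 mm), caps to the front; the flap is fully shut (within 0.04 rad); speed dial at mark 5 and time dial at mark 7 (each within 0.13 rad, a quarter of a step) ((horizontal distance between tube_1 and groove_1 below 0.011 m or horizontal distance between tube_1 and groove_2 below 0.011 m or horizontal distance between tube_1 and groove_3 below 0.011 m or horizontal distance between tube_1 and groove_4 below 0.011 m) and z of tube_1 in the frame of shaker between 0.0695 and 0.0815 m and z of tube_1_cap in the frame of shaker between 0.0695 and 0.0815 m and x of each of tube_1_cap, tube_2_cap, tube_3_cap, tube_4_cap in the frame of shaker below -0.035 m and (horizontal distance between tube_2 and groove_1 below 0.011 m or horizontal distance between tube_2 and groove_2 below 0.011 m or horizontal distance between tube_2 and groove_3 below 0.011 m or horizontal distance between tube_2 and groove_4 below 0.011 m) and z of tube_2 in the frame of shaker between 0.0695 and 0.0815 m and z of tube_2_cap in the frame of shaker between 0.0695 and 0.0815 m and (horizontal distance between tube_3 and groove_1 below 0.011 m or horizontal distance between tube_3 and groove_2 below 0.011 m or horizontal distance between tube_3 and groove_3 below 0.011 m or horizontal distance between tube_3 and groove_4 below 0.011 m) and z of tube_3 in the frame of shaker between 0.0695 and 0.0815 m and z of tube_3_cap in the frame of shaker between 0.0695 and 0.0815 m and (horizontal distance between tube_4 and groove_1 below 0.011 m or horizontal distance between tube_4 and groove_2 below 0.011 m or horizontal distance between tube_4 and groove_3 below 0.011 m or horizontal distance between tube_4 and groove_4 below 0.011 m) and z of tube_4 in the frame of shaker between 0.0695 and 0.0815 m and z of tube_4_cap in the frame of shaker between 0.0695 and 0.0815 m and linear speed of each of tube_1, tube_2, tube_3, tube_4 below 0.02 m/s and value of joint flap below 0.04 rad and value of joint speed_dial between 2.37 and 2.63 rad and value of joint time_dial between 3.37 and 3.63 rad); the robot touches nothing.
It fails at once if a bystander (timer, beaker, bottle) is pushed more than 4 cm away (distance of any of timer, beaker, blue_cap_bottle from where it was at the start of the episode above 0.04 m).
Of tube_1, tube_2, tube_3, tube_4 only 3 to 4 are there at a start; the rules pass over those that are not, and their reading is None.
At some moment in a run one of tube_1, tube_2, tube_3, tube_4 may be knocked a few centimetres aside while the robot is not near it.
Once in a run the grip may slacken for a moment while it holds something.
It also fails if it takes over 210 s, if anything falls off the work surface, if the arm or the gripper's body presses on something with over 40 N, if the wrist force passes 120 N, or if a joint passes its speed limit or range.

## Working session

There is one attempt and no reset: what is moved stays moved. The work goes in short steps, Python scripts to look and compute and a shell command to move; the robot and the scene stay as the last step left them, time stands still between calls to the robot, and variables do not carry over. Pictures are saved under pics/ and viewed, at most 14 in all, crops included, and the job is handed in when it is done.

```bash
ls; mkdir -p pics
python3 - <<'E'
from station import ctrl
import cv2
o=ctrl.get_obs(); print({k:(v if not hasattr(v,'tolist') else v.tolist()) for k,v in o.items()}, ctrl.tip_extent)
for n in ("scene","top"):
    c=ctrl.camera(n); cv2.imwrite(f"pics/{n}0.png",c["pixels"]); print(n,c["fx"],c["fy"],c["cx"],c["cy"],c["extrinsics"],[k for k in c])
E
```

```text
pics
shift.py
station.py
  5 shift.py
  3 station.py
  8 total
{'time_s': 0.0, 'qpos': [1.039410625336042, 0.30044359538915233, 1.5215746179649208, 4.029475269379704e-06, 1.3206884247239286, -0.06662659557151959], 'joint_vel': [0.0018736852667775863, 0.0005129588733436654, 0.0008080256904450582, 0.0008230958839914161, 0.0012251682323893764, -0.00022879705125027154], 'tau': [5.34827086084988e-05, -53.18119168281555, -35.274235010147095, 0.07085914257913828, 0.024396199733018875, -7.54084248910658e-05], 'ee_pos': [0.2464109314115265, 0.4914530571309819, 0.2269041349903018], 'eef_rot': [-3.140481400579416, -7.80604065226953e-05, 2.6768325048260673], 'force': [-0.798873496491503, -0.4680620484567833, 0.3442405235233864], 'moment': [-0.00807782294285747, -0.00016719942893663915, 0.02369462105747986], 'grip_force': 0.0, 'grip_width': 0.09395905532706356} 0.022
scene 355.072853212596 355.072853212596 258.50612317459365 186.90421949153375 [[ 0.66359922  0.40928583 -0.6261958  -0.20617503]
 [-0.74806564  0.35653741 -0.55971321 -0.6154257 ]
 [-0.00582046  0.83986081  0.54277061  0.71349983]
 [ 0.          0.          0.          1.        ]] ['pixels', 'fx', 'fy', 'cx', 'cy', 'extrinsics']
top 423.96371177551123 423.96371177551123 260.9514303300257 187.38296237756327 [[ 0.00503766  0.99553805 -0.09422635  0.36926645]
 [-0.99996015  0.00570956  0.00686245  0.01130309]
 [ 0.00736983  0.09418803  0.99552715  1.43052524]
 [ 0.          0.          0.          1.        ]] ['pixels', 'fx', 'fy', 'cx', 'cy', 'extrinsics']
```
Run:
```python
import cv2
for n in ("scene","top"):
    i=cv2.imread(f"pics/{n}0.png"); cv2.imwrite(f"pics/{n}0b.png",cv2.resize(i,(800,600),interpolation=cv2.INTER_CUBIC))
```

View pics/scene0b.png

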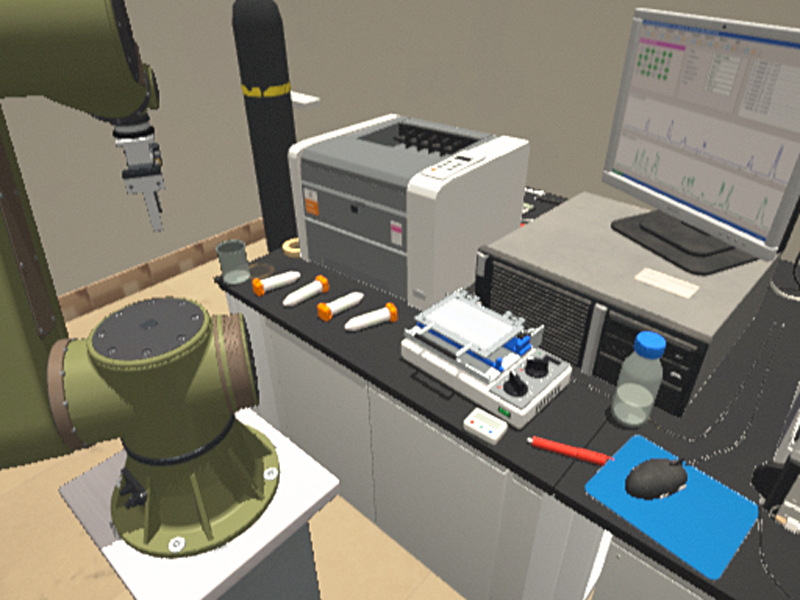

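View pics/top0b.png

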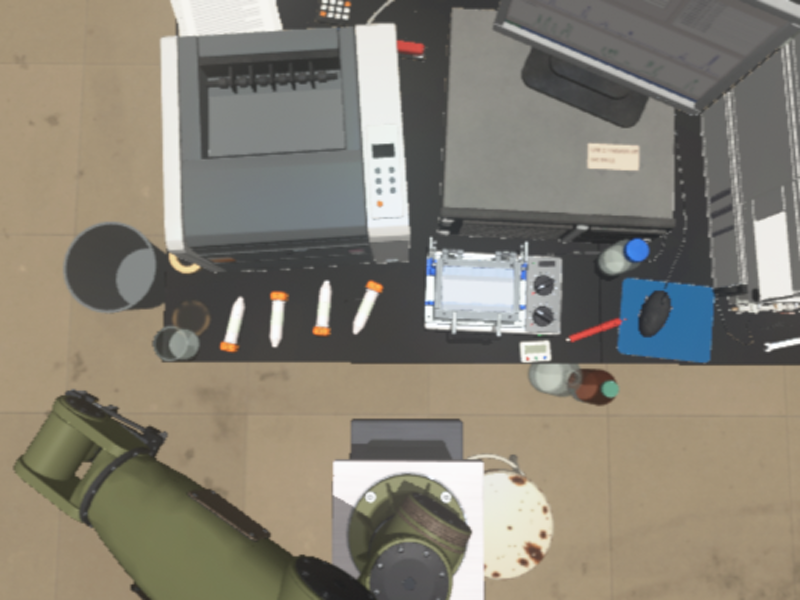

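```bash
cat > h.py <<'E'
import numpy as np, cv2
from station import ctrl
from scipy.spatial.transform import Rotation as R
def ray(c,u,v):
    d=np.array([(u-c["cx"])/c["fx"],-(v-c["cy"])/c["fy"],-1.]); E=c["extrinsics"]
    d=E[:3,:3]@d; return E[:3,3],d/np.linalg.norm(d)
def onz(c,u,v,z):
    o,d=ray(c,u,v); return o+d*(z-o[2])/d[2]
def proj(c,p):
    E=c["extrinsics"]; q=(np.atleast_2d(p)-E[:3,3])@E[:3,:3]
    return np.c_[c["cx"]-c["fx"]*q[:,0]/q[:,2], c["cy"]+c["fy"]*q[:,1]/q[:,2]]
def tri(c1,a,c2,b):
    A=np.zeros((3,3));y=np.zeros(3);L=[]
    for c,p in((c1,a),(c2,b)):
        o,d=ray(c,*p);P=np.eye(3)-np.outer(d,d);A+=P;y+=P@o;L.append((o,P))
    x=np.linalg.solve(A,y); return x,max(np.linalg.norm(P@(x-o)) for o,P in L)
def cams(): return ctrl.camera("scene"),ctrl.camera("top")
def crop(c,x,y,w,s,name):
    h=w*3//4; i=c["pixels"][y:y+h,x:x+w]; cv2.imwrite(f"pics/{name}.png",cv2.resize(i,None,fx=s,fy=s,interpolation=cv2.INTER_CUBIC))
def orange(c,roi=None):
    hsv=cv2.cvtColor(c["pixels"],cv2.COLOR_BGR2HSV)
    return cv2.inRange(hsv,(5,150,120),(22,255,255))
E
python3 - <<'E'
from h import *
s,t=cams()
crop(t,264,150,100,8,"t1"); crop(s,250,180,120,6.6,"s1")
for n,c in(("s",s),("t",t)):
    k,l,st,ce=cv2.connectedComponentsWithStats(orange(c))
    for i in range(1,k):
        if st[i,4]>8: print(n,st[i],ce[i].round(1))
E
```

```text
s [196 128   8  10  57] [199.4 132.3]
s [202 176   9  11  47] [206.7 180.6]
s [161 178   8  12  68] [164.6 183.3]
s [203 194   9  12  81] [206.8 199.3]
s [247 194   8  12  51] [250.9 199.5]
t [234 180  11   7  46] [239.5 182.8]
t [173 186  11   6  51] [178.  188.7]
t [200 209  11   6  53] [205.  211.8]
t [141 219  12   6  53] [145.9 221.8]
```

View pics/t1.png

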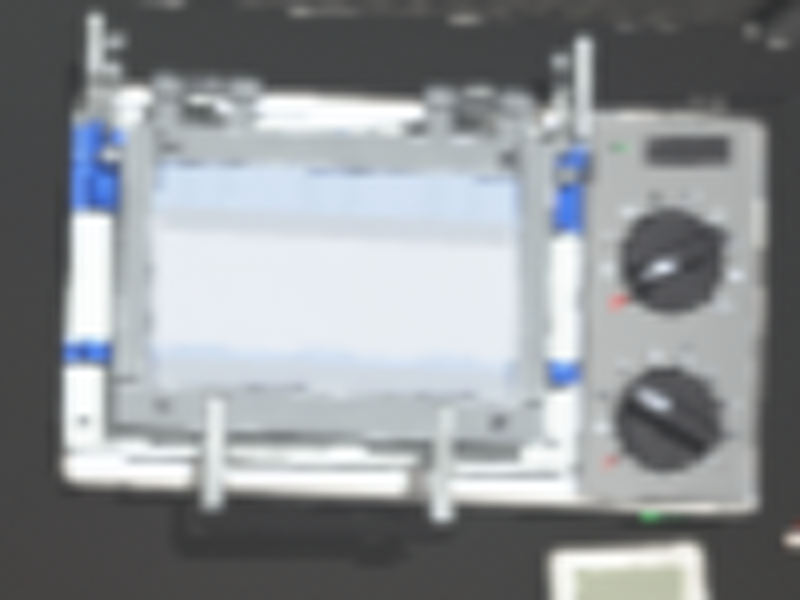

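View pics/s1.png

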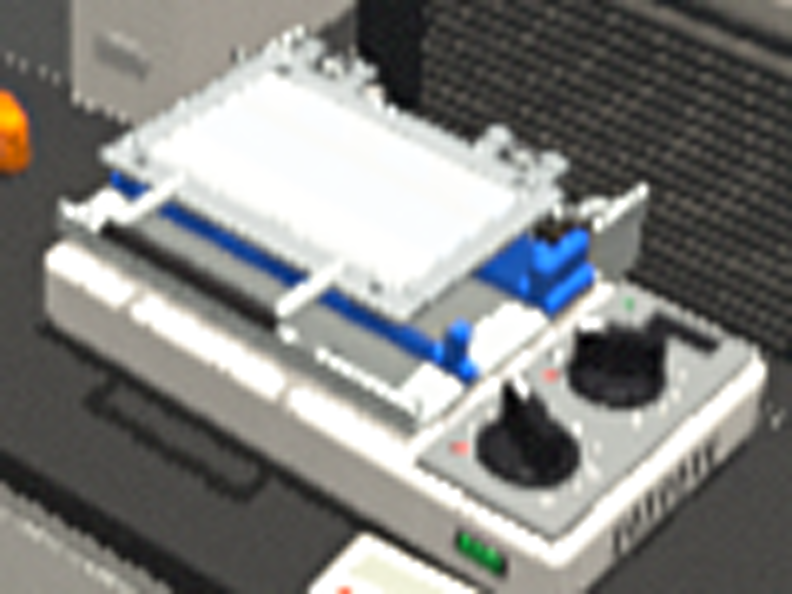

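The top crop shows the flap shut. Dial discs are at crop (671,262) and (669,420), and the body corners at (65,485), (766,116) and (757,508). The scene crop shows the black bar between the arm ends, about (105,225) to (285,330), with the dials at (617,372) and (528,448). All four tubes are present, two of them with the cap to the back.

```bash
cat >> h.py <<'E'
def Ts(p,l):  # shaker frame (x,y,yaw) -> world
    l=np.atleast_2d(l); c,s=np.cos(p[2]),np.sin(p[2])
    return np.c_[p[0]+c*l[:,0]-s*l[:,1], p[1]+s*l[:,0]+c*l[:,1], l[:,2]]
E
python3 - <<'E'
from h import *
from scipy.optimize import least_squares
s,t=cams()
T=lambda p:((np.array(p)+.5)/8-.5)+[264,150]
S=lambda p:((np.array(p)+.5)/6.6-.5)+[250,180]
loc=np.array([[83,-143,45],[-83,-143,45],[-83,143,45],[19,-102.5,57],[-46,-102.5,57]])/1e3
tp=T([[766,116],[757,510],[64,486],[671,262],[669,420]]); sp=S([[765,366],[553,562],[47,256],[617,370],[528,446]])
f=lambda p:np.r_[(proj(t,Ts(p,loc)+[0,0,p[3]])-tp).ravel(),(proj(s,Ts(p,loc)+[p[4],p[5],p[3]])-sp).ravel()]
r=least_squares(f,[.47,-.1,0,0,0,0],loss='soft_l1',f_scale=.5);print(r.x.round(4));print(f(r.x).reshape(-1,2).round(2))
for a,b,n in zip(sp,tp,range(5)): x,e=tri(s,a,t,b);print(n,x.round(4),round(e,4),Ts(r.x,loc[n]).round(4))
p=r.x
# overlay
for n,c,(x,y,w,k) in(("t2",t,(264,150,100,8)),("s2",s,(250,180,120,6.6))):
    i=cv2.resize(c["pixels"][y:y+w*3//4,x:x+w],None,fx=k,fy=k,interpolation=cv2.INTER_CUBIC)
    def ln(q,col):
        q=((proj(c,Ts(p,np.array(q)/1e3))-[x,y]+.5)*k-.5).round().astype(int); cv2.polylines(i,[q],False,col,1,cv2.LINE_AA)
    ln([[83,143,45],[83,-143,45],[-83,-143,45],[-83,143,45],[83,143,45]],(0,0,255))
    for X in(19,-46): ln([[X+21.5*np.cos(a),-102.5+21.5*np.sin(a),57] for a in np.linspace(0,6.3,40)],(0,255,0))
    ln([[-96,-5,96.5],[-96,85,96.5]],(0,255,255)); ln([[-62,-46,99],[74,-46,99],[74,126,99],[-62,126,99],[-62,-46,99]],(255,0,255))
    ln([[-83,143,0],[-83,-143,0],[83,-143,0]],(255,255,0))
    cv2.imwrite(f"pics/{n}.png",i)
E
```

```text
[ 0.5046 -0.1808 -0.0405 -0.0169  0.016   0.0092]
[[ 0.    0.15]
 [-0.05  0.54]
 [ 0.23 -0.42]
 [ 0.05 -0.04]
 [-0.22 -0.15]
 [ 0.33 -0.24]
 [ 0.47 -0.16]
 [-0.21  0.36]
 [-0.61  0.18]
 [-0.08 -0.1 ]]
0 [ 0.5801 -0.3237  0.0418] 0.0001 [[ 0.5818 -0.3271  0.045 ]]
1 [ 0.4171 -0.3171  0.0426] 0.0001 [[ 0.4159 -0.3204  0.045 ]]
2 [ 0.4278 -0.0358  0.0437] 0.0034 [[ 0.4275 -0.0346  0.045 ]]
3 [ 0.5188 -0.2822  0.0555] 0.0019 [[ 0.5194 -0.284   0.057 ]]
4 [ 0.4537 -0.2798  0.0557] 0.0011 [[ 0.4545 -0.2814  0.057 ]]
```

```bash
cd pics; python3 -c "
import cv2,numpy as np
a=cv2.imread('t2.png');b=cv2.imread('s2.png')
cv2.imwrite('o1.png',cv2.resize(a,(800,600)))"
```

```text
(no output)
```

View pics/o1.png

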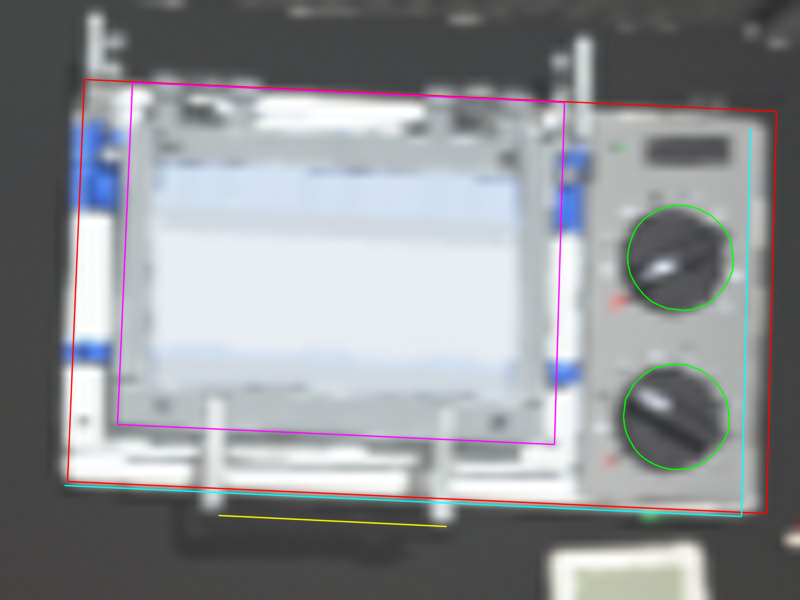

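View pics/s2.png

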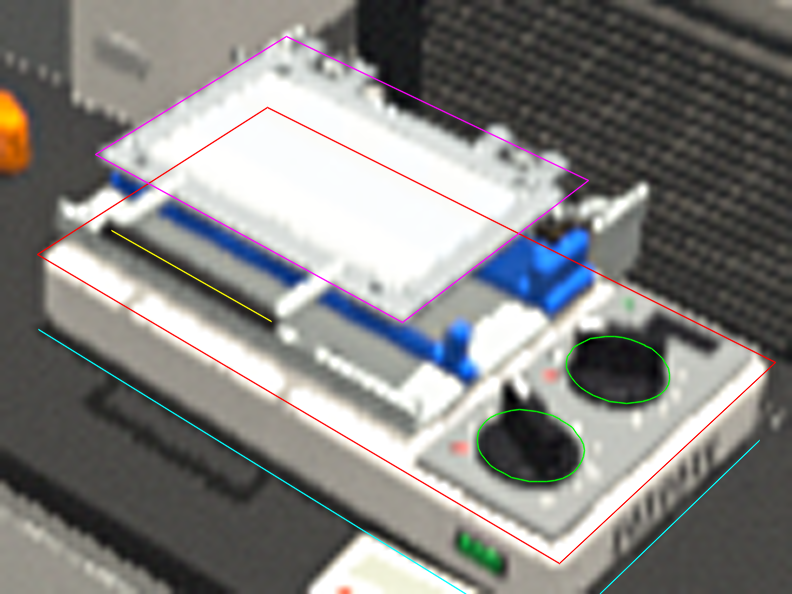

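```bash
cat > fit.py <<'E'
from h import *
from scipy.optimize import least_squares
s,t=cams()
T=lambda p:((np.array(p)+.5)/8-.5)+[264,150]
S=lambda p:((np.array(p)+.5)/6.6-.5)+[250,180]
loc=np.array([[82,-142,45],[-82,-142,45],[-82,142,45],[19,-102.5,56],[-46,-102.5,56],[-62,-46,99],[-62,126,99]])/1e3
tp=T([[766,116],[757,510],[64,486],[671,262],[669,420],[545,442],[112,430]]); sp=S([[765,366],[553,562],[47,256],[617,370],[528,446],[403,318],[103,157]])
def f(p):
    W=Ts(p,loc)
    return np.r_[(proj(t,W-np.r_[p[3:5],0])-tp).ravel(),(proj(s,W-p[5:8])-sp).ravel(),p[3:8]/.002*.5]
r=least_squares(f,[.5,-.18,0,0,0,0,0,0],loss='soft_l1',f_scale=.5);p=r.x;print(p.round(4));print(f(p)[:28].reshape(-1,2).round(2))
for n,c,(x,y,w,k) in(("t3",t,(264,150,100,8)),("s3",s,(250,180,120,6.6))):
    i=cv2.resize(c["pixels"][y:y+w*3//4,x:x+w],None,fx=k,fy=k,interpolation=cv2.INTER_CUBIC)
    def ln(q,col):
        q=((proj(c,Ts(p,np.array(q)/1e3))-[x,y]+.5)*k-.5).round().astype(int); cv2.polylines(i,[q],False,col,1,cv2.LINE_AA)
    ln([[83,143,45],[83,-143,45],[-83,-143,45],[-83,143,45],[83,143,45]],(0,0,255))
    for X in(19,-46): ln([[X+21.5*np.cos(a),-102.5+21.5*np.sin(a),57] for a in np.linspace(0,6.3,40)],(0,255,0))
    ln([[-96,-5,96.5],[-96,85,96.5]],(0,255,255)); ln([[-62,-46,99],[74,-46,99],[74,126,99],[-62,126,99],[-62,-46,99]],(255,0,255))
    cv2.imwrite(f"pics/{n}.png",i)
E
python3 fit.py
```

```text
[ 0.5045 -0.1789 -0.0385  0.0012 -0.0009 -0.0012  0.0009  0.0017]
[[ 0.01 -0.02]
 [ 0.05  0.37]
 [-0.11 -0.45]
 [ 0.2  -0.22]
 [-0.04 -0.11]
 [ 0.28  0.61]
 [-0.21 -0.29]
 [ 0.79 -0.58]
 [ 0.76 -0.17]
 [-1.1  -0.17]
 [-0.17  0.16]
 [ 0.13  0.14]
 [-0.21  0.74]
 [-1.26 -0.23]]
```

View pics/t3.png

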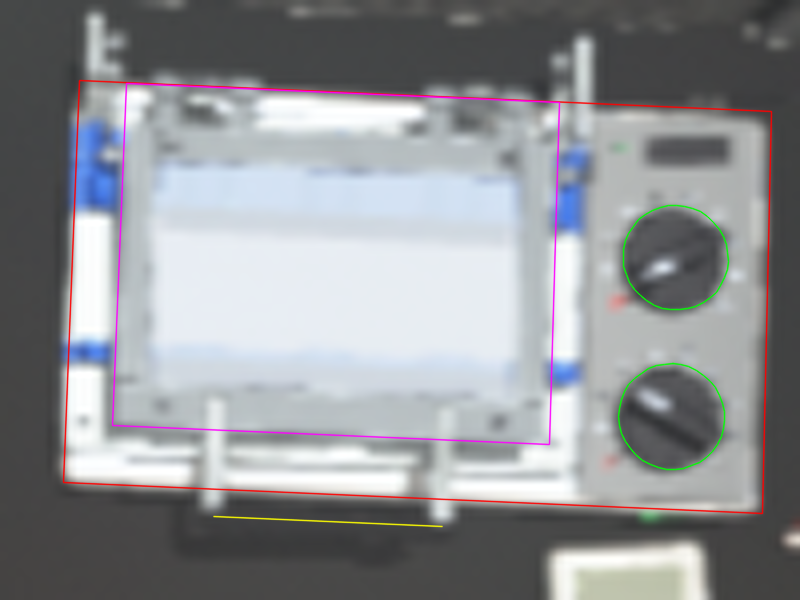

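```bash
cat > go.py <<'E'
# go.py x y z yaw : how far to go in the tool's axes (translate first, then turn about tool z)
import sys; from h import *
def go(x,y,z,yaw,q=True):
    o=ctrl.get_obs(); Rm=R.from_euler('xyz',o["eef_rot"]).as_matrix()
    d=Rm.T@(np.array([x,y,z])-o["ee_pos"]); y0=np.arctan2(Rm[1,0],Rm[0,0])
    w=(y0-yaw+np.pi)%(2*np.pi)-np.pi
    print("t",round(o["time_s"],1),"d",d.round(4),"turn z",round(w,3),"q",np.round(o["qpos"],2),"tilt",(Rm[:2,2]).round(3),"yaw",round(y0,3),"g",round(o["grip_width"],4))
if __name__=="__main__": go(*map(float,sys.argv[1:5]))
E
python3 go.py .4546 -.2795 .15 .99
python3 - <<'E'
from h import *
s,t=cams()
# tubes: caps by color centroid, bodies by white mask in the bench region
for n,c,(x0,y0,x1,y1) in(("s",s,(150,160,262,222)),("t",t,(138,172,258,232))):
    im=c["pixels"].copy(); hsv=cv2.cvtColor(im,cv2.COLOR_BGR2HSV); m=((hsv[...,1]<60)&(hsv[...,2]>110)).astype('u1')*255
    k=np.zeros_like(m);k[y0:y1,x0:x1]=255; m&=k
    for nm,mm in(("white",m),("cap",orange(c)&k)):
        K,l,st,ce=cv2.connectedComponentsWithStats(mm)
        for i in range(1,K):
            if st[i,4]>8: print(n,nm,st[i],ce[i].round(1))
E
```

```text
t 0.4 d [-0.5316 -0.596   0.0775] turn z 1.687 q [ 1.04  0.3   1.52  0.    1.32 -0.07] tilt [-0. -0.] yaw 2.677 g 0.0937
s white [192 160   7   8  37] [194.5 163.2]
s white [249 160  13  36  69] [258.8 170.2]
s white [150 169  10  13  94] [154.2 175.3]
s white [167 173  26  14 183] [178.9 178.7]
s white [181 179  25  17 199] [193.3 187.6]
s white [209 187  24  14 179] [220.6 192.9]
s white [150 191  50  31 615] [169.8 210.5]
s white [220 197  29  15 237] [234.9 204.1]
s white [257 210   5  12  43] [259.5 216.4]
s cap [202 176   9  11  46] [206.7 180.7]
s cap [161 178   8  12  68] [164.6 183.3]
s cap [203 194   9  12  80] [206.8 199.4]
s cap [247 194   8  12  51] [250.9 199.5]
t white [202 179  11  30 236] [207.1 194.7]
t white [225 184  18  30 233] [232.8 198.3]
t white [143 190  14  30 243] [150.1 205.1]
t white [172 192  11  31 241] [176.7 206.1]
t cap [234 180  11   7  46] [239.5 182.8]
t cap [173 186  11   6  50] [178.1 188.8]
t cap [200 209  11   6  53] [205.  211.8]
t cap [141 219  12   6  53] [145.9 221.8]
```

```bash
python3 shift.py '[[-0.0313,-0.035,0,0,0,0],[-0.0313,-0.035,0,0,0,0],[-0.0313,-0.035,0,0,0,0],[-0.0313,-0.035,0,0,0,0],[-0.0313,-0.035,0,0,0,0],[-0.0313,-0.035,0,0,0,0],[-0.0313,-0.035,0,0,0,0],[-0.0313,-0.035,0,0,0,0],[-0.0313,-0.035,0,0,0,0]]' 0.04
python3 shift.py '[[-0.0313,-0.035,0,0,0,0],[-0.0313,-0.035,0,0,0,0],[-0.0313,-0.035,0,0,0,0],[-0.0313,-0.035,0,0,0,0],[-0.0313,-0.035,0,0,0,0],[-0.0313,-0.035,0,0,0,0],[-0.0313,-0.035,0,0,0,0],[-0.0313,-0.035,0,0,0,0]]'
python3 shift.py '[[0,0,0,0,0,0.14],[0,0,0,0,0,0.14],[0,0,0,0,0,0.14],[0,0,0,0,0,0.14],[0,0,0,0,0,0.14],[0,0,0,0,0,0.14]]'
python3 shift.py '[[0,0,0,0,0,0.14],[0,0,0,0,0,0.14],[0,0,0,0,0,0.14],[0,0,0,0,0,0.14],[0,0,0,0,0,0.14],[0,0,0,0,0,0.14],[0,0,0,0,0,0]]'
python3 go.py .4546 -.2795 .084 .99
```

```text
time_s: 1.4
ee_pos: [0.3572, 0.082, 0.2278]
eef_rot: [3.141, 0.001, 2.677]
force: [1.8, 0.3, 0.6]
grip_width: 0.0405
grip_force: 0.0
time_s: 2.2
ee_pos: [0.4556, -0.2808, 0.2275]
eef_rot: [3.142, 0.0, 2.676]
force: [0.4, 0.7, 0.9]
grip_width: 0.0401
grip_force: 0.0
time_s: 2.8
ee_pos: [0.4555, -0.2787, 0.2275]
eef_rot: [3.142, 0.0, 1.831]
force: [-0.3, -0.4, 1.2]
grip_width: 0.0397
grip_force: 0.0
time_s: 3.5
ee_pos: [0.4555, -0.2788, 0.2275]
eef_rot: [-3.142, 0.0, 0.995]
force: [0.3, 0.2, -0.4]
grip_width: 0.0398
grip_force: 0.0
t 3.5 d [-0.0011 -0.0003  0.1435] turn z 0.005 q [-0.62  0.26  1.57 -0.    1.31 -0.04] tilt [-0. -0.] yaw 0.995 g 0.0398
```

```bash
python3 shift.py '[[0,0,0.03,0,0,0],[0,0,0.03,0,0,0],[0,0,0.03,0,0,0],[0,0,0.03,0,0,0],[0,0,0.015,0,0,0],[0,0,0.0085,0,0,0],[0,0,0,0,0,0]]'
python3 shift.py '[[0,0,0,0,0,0],[0,0,0,0,0,0],[0,0,0,0,0,0],[0,0,0,0,0,0],[0,0,0,0,0,0],[0,0,0,0,0,0],[0,0,0,0,0,0]]' 0 6
python3 go.py .4546 -.2795 .084 -1.29
```

```text
time_s: 4.2
ee_pos: [0.4553, -0.2786, 0.0833]
eef_rot: [-3.14, -0.0, 0.999]
force: [-0.2, -0.0, 0.2]
grip_width: 0.0398
grip_force: 0.0
time_s: 4.9
ee_pos: [0.4557, -0.2789, 0.0844]
eef_rot: [3.141, 0.0, 0.997]
force: [0.0, 0.6, 6.0]
grip_width: 0.0101
grip_force: 6.0
t 4.9 d [-0.0011 -0.0006  0.0004] turn z 2.287 q [-0.62  0.43  1.71  0.    1.01 -0.04] tilt [ 0.001 -0.   ] yaw 0.997 g 0.0101
```

```bash
python3 shift.py '[[0,0,0,0,0,0.143],[0,0,0,0,0,0.143],[0,0,0,0,0,0.143],[0,0,0,0,0,0.143],[0,0,0,0,0,0.143],[0,0,0,0,0,0.143],[0,0,0,0,0,0.143],[0,0,0,0,0,0.143]]'
python3 shift.py '[[0,0,0,0,0,0.143],[0,0,0,0,0,0.143],[0,0,0,0,0,0.143],[0,0,0,0,0,0.143],[0,0,0,0,0,0.143],[0,0,0,0,0,0.143],[0,0,0,0,0,0.143],[0,0,0,0,0,0.143],[0,0,0,0,0,0],[0,0,0,0,0,0]]'
python3 go.py .4546 -.2795 .084 -1.29
```

```text
time_s: 5.7
ee_pos: [0.4557, -0.2789, 0.0843]
eef_rot: [3.141, -0.001, -0.153]
force: [-0.9, -0.4, 4.7]
grip_width: 0.01
grip_force: 6.0
time_s: 6.7
ee_pos: [0.4557, -0.2789, 0.0843]
eef_rot: [-3.141, -0.001, -1.292]
force: [-1.1, -0.4, 5.3]
grip_width: 0.01
grip_force: 6.0
t 6.7 d [0.0003 0.0012 0.0003] turn z -0.002 q [-0.62  0.43  1.71 -0.    1.01  2.24] tilt [ 0.001 -0.   ] yaw -1.292 g 0.01
```

```bash
python3 shift.py '[[0,0,0,0,0,0],[0,0,0,0,0,0],[0,0,-0.02,0,0,0],[0,0,-0.05,0,0,0],[0,0,-0.04,0,0,0]]' 0.04
python3 shift.py '[[0,0,0,0,0,-0.142],[0,0,0,0,0,-0.142],[0,0,0,0,0,-0.142],[0,0,0,0,0,-0.142],[0,0,0,0,0,-0.142],[0,0,0,0,0,-0.142],[0,0,0,0,0,-0.142],[0,0,0,0,0,-0.142]]'
python3 shift.py '[[0,0,0,0,0,-0.142],[0,0,0,0,0,-0.142],[0,0,0,0,0,-0.142],[0,0,0,0,0,-0.142],[0,0,0,0,0,-0.142],[0,0,0,0,0,-0.142],[0,0,0,0,0,-0.142],[0,0,0,0,0,-0.142]]'
python3 shift.py '[[0,0,0,0,0,-0.142],[0,0,0,0,0,-0.142],[0,0,0,0,0,-0.142],[0,0,0,0,0,-0.142],[0,0,0,0,0,-0.142],[0,0,0,0,0,-0.142],[0,0,0,0,0,-0.142],[0,0,0,0,0,0]]'
python3 go.py .520 -.2815 .088 1.98; python3 -c "
from h import *
t=ctrl.camera('top'); crop(t,264,150,100,8,'t4')"
```

```text
time_s: 7.2
ee_pos: [0.4553, -0.2786, 0.1957]
eef_rot: [3.141, 0.0, -1.291]
force: [-0.3, 0.0, 0.4]
grip_width: 0.0399
grip_force: 0.0
time_s: 8.0
ee_pos: [0.4554, -0.2786, 0.1937]
eef_rot: [-3.141, 0.001, -0.149]
force: [0.6, 0.3, -0.1]
grip_width: 0.0401
grip_force: 0.0
time_s: 8.8
ee_pos: [0.4554, -0.2787, 0.1937]
eef_rot: [-3.141, -0.0, 0.987]
force: [0.3, -0.7, 0.2]
grip_width: 0.0404
grip_force: 0.0
time_s: 9.6
ee_pos: [0.4554, -0.2787, 0.1937]
eef_rot: [-3.141, -0.0, 1.977]
force: [0.3, -0.0, -0.4]
grip_width: 0.0405
grip_force: 0.0
t 9.6 d [-0.0282  0.0583  0.1057] turn z -0.003 q [-0.62  0.29  1.61 -0.    1.24 -1.02] tilt [-0.  0.] yaw 1.977 g 0.0405
```

View pics/t4.png

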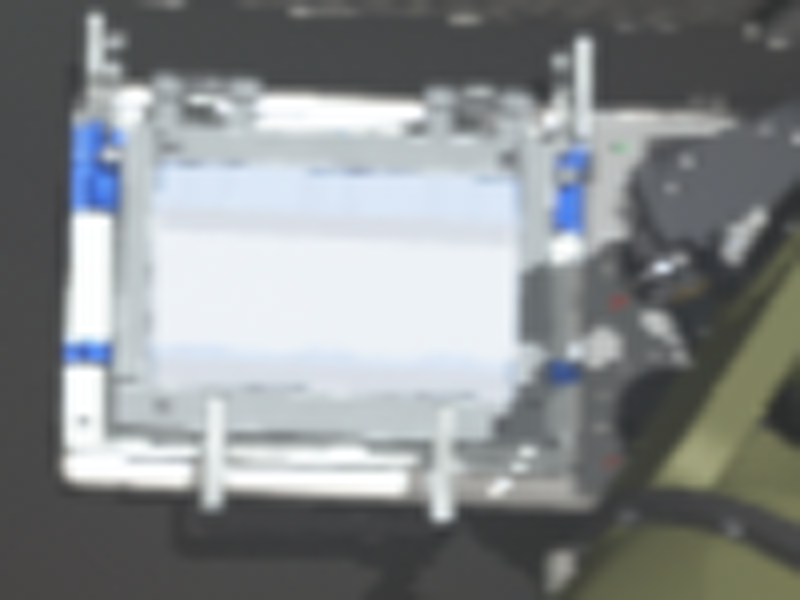

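The arm hides the dials here, so I'll check them later. Next is the speed dial, taken with a loose straddle and the tool 4 mm towards the robot, so the gripper body stays clear of the computer while it turns.

```bash
python3 shift.py '[[-0.0132,0.0273,0,0,0,0],[-0.0132,0.0273,0,0,0,0],[0,0,0.03,0,0,0],[0,0,0.03,0,0,0],[0,0,0.03,0,0,0],[0,0,0.014,0,0,0],[0,0,0,0,0,0]]'
python3 shift.py '[[0,0,0,0,0,0],[0,0,0,0,0,0],[0,0,0,0,0,0]]' 0.022
python3 go.py .516 -.2815 .088 0.6
```

```text
time_s: 10.35
ee_pos: [0.5154, -0.2812, 0.0884]
eef_rot: [-3.14, -0.003, 1.972]
force: [-0.7, -0.9, -0.1]
grip_width: 0.0399
grip_force: 0.0
time_s: 10.65
ee_pos: [0.5165, -0.2818, 0.0913]
eef_rot: [3.14, 0.002, 1.974]
force: [-0.2, 0.8, -0.0]
grip_width: 0.0223
grip_force: 0.0
t 10.7 d [ 0.0005 -0.0003  0.0033] turn z 1.374 q [-0.56  0.52  1.54  0.    1.07 -0.97] tilt [ 0.002 -0.001] yaw 1.974 g 0.0223
```

```bash
python3 shift.py '[[0,0,0.003,0,0,0.1],[0,0,0,0,0,0.13],[0,0,0,0,0,0.13],[0,0,0,0,0,0.13],[0,0,0,0,0,0.13]]'
python3 shift.py '[[0,0,0,0,0,0.14],[0,0,0,0,0,0.14],[0,0,0,0,0,0.14],[0,0,0,0,0,0.14],[0,0,0,0,0,0.14],[0,0,0,0,0,0.14]]'
python3 go.py .5205 -.2812 .086 -.29
```

```text
time_s: 11.15
ee_pos: [0.5166, -0.2814, 0.0878]
eef_rot: [3.14, -0.0, 1.349]
force: [1.3, 1.5, -0.4]
grip_width: 0.022
grip_force: 1.2
time_s: 11.75
ee_pos: [0.5167, -0.2817, 0.0879]
eef_rot: [3.14, -0.001, 0.509]
force: [2.7, -0.0, 0.2]
grip_width: 0.0218
grip_force: 0.9
t 11.8 d [0.0036 0.0014 0.002 ] turn z 0.799 q [-0.56  0.53  1.54  0.    1.07  0.5 ] tilt [ 0.002 -0.001] yaw 0.509 g 0.0218
```

```bash
python3 shift.py '[[0.0036,0.0014,0.001,0,0,0],[0,0,0,0,0,0],[0,0,0,0,0,0],[0,0,0,0,0,0],[0,0,0,0,0,0]]' 0 6
python3 shift.py '[[0,0,0,0,0,0.133],[0,0,0,0,0,0.133],[0,0,0,0,0,0.133],[0,0,0,0,0,0.133],[0,0,0,0,0,0.133],[0,0,0,0,0,0.133],[0,0,0,0,0,0],[0,0,0,0,0,0]]'
python3 go.py .5205 -.2812 .086 -.29
```

```text
time_s: 12.25
ee_pos: [0.5203, -0.2816, 0.0866]
eef_rot: [3.14, -0.001, 0.518]
force: [2.2, -5.8, 2.4]
grip_width: 0.0097
grip_force: 6.0
time_s: 13.05
ee_pos: [0.5202, -0.2814, 0.0865]
eef_rot: [3.141, -0.001, -0.278]
force: [1.4, -3.9, 5.7]
grip_width: 0.0101
grip_force: 6.0
t 13.1 d [ 0.0002 -0.0003  0.0005] turn z 0.012 q [-0.56  0.54  1.53 -0.    1.07  1.29] tilt [ 0.001 -0.001] yaw -0.278 g 0.0101
```

```bash
python3 shift.py '[[0,0,0,0,0,0],[0,0,0,0,0,0],[0,0,-0.02,0,0,0],[0,0,-0.045,0,0,0],[0,0,-0.045,0,0,0]]' 0.04
python3 shift.py '[[0,0,0,0,0,-0.139],[0,0,0,0,0,-0.139],[0,0,0,0,0,-0.139],[0,0,0,0,0,-0.139],[0,0,0,0,0,-0.139],[0,0,0,0,0,-0.139],[0,0,0,0,0,-0.139]]'
python3 shift.py '[[0,0,0,0,0,-0.139],[0,0,0,0,0,-0.139],[0,0,0,0,0,-0.139],[0,0,0,0,0,-0.139],[0,0,0,0,0,-0.139],[0,0,0,0,0,-0.139],[0,0,0,0,0,0]]' 0.026
python3 go.py .4101 -.1352 .102 1.532
```

```text
time_s: 13.55
ee_pos: [0.5193, -0.2803, 0.1963]
eef_rot: [-3.14, 0.003, -0.281]
force: [0.3, 0.3, 0.2]
grip_width: 0.0399
grip_force: 0.0
time_s: 14.25
ee_pos: [0.5197, -0.2806, 0.1954]
eef_rot: [-3.14, 0.0, 0.697]
force: [0.3, 0.4, 0.8]
grip_width: 0.04
grip_force: 0.0
time_s: 14.95
ee_pos: [0.5197, -0.2806, 0.1955]
eef_rot: [-3.141, -0.001, 1.528]
force: [0.5, -0.0, -0.2]
grip_width: 0.026
grip_force: 0.0
t 14.9 d [ 0.1405 -0.1157  0.0937] turn z -0.004 q [-0.56  0.42  1.44  0.    1.29 -0.51] tilt [-0.001  0.001] yaw 1.528 g 0.026
```

Move over the bar at height, then look before going down.

```bash
python3 shift.py '[[0.035,-0.029,0,0,0,0],[0.035,-0.029,0,0,0,0],[0.035,-0.029,0,0,0,0],[0.0355,-0.029,0,0,0,0],[0,0,0.03,0,0,0],[0,0,0.03,0,0,0],[0,0,0,0,0,0]]'
python3 go.py .4101 -.1352 .102 1.532
python3 -c "
from h import *
s=ctrl.camera('scene'); crop(s,250,160,120,6.6,'s5')"
```

```text
time_s: 15.65
ee_pos: [0.409, -0.1343, 0.1334]
eef_rot: [-3.137, -0.002, 1.521]
force: [0.3, 0.8, 0.8]
grip_width: 0.0259
grip_force: 0.0
t 15.7 d [-0.0009  0.0013  0.0314] turn z -0.011 q [-0.4   0.15  1.94  0.    1.05 -0.35] tilt [-0.005  0.002] yaw 1.521 g 0.0259
```

View pics/s5.png

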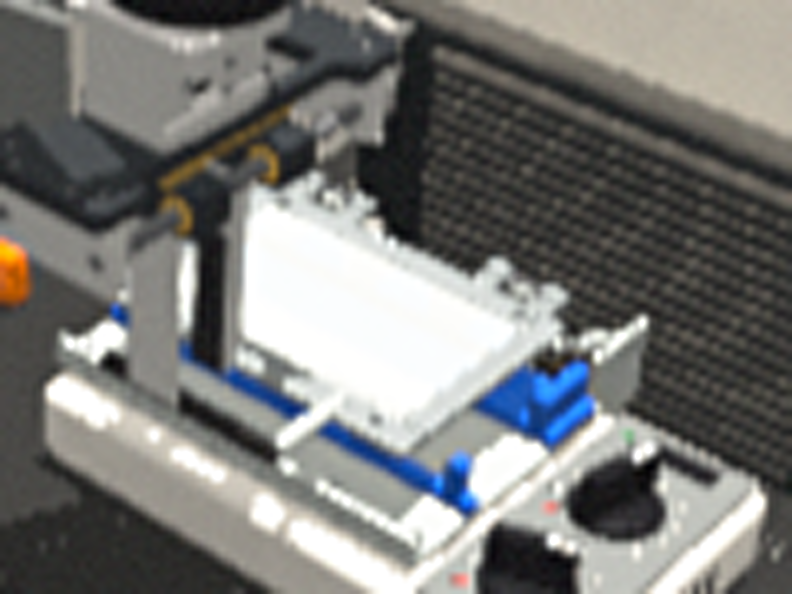

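The fingers stand either side of the bar line near crop (180,400), and both dial grips have turned. Going down and gripping the bar.

```bash
python3 shift.py '[[-0.0009,0.001,0.016,0,0,0],[0,0,0.015,0,0,0],[0,0,0,0,0,0]]'
python3 shift.py '[[0,0,0,0,0,0],[0,0,0,0,0,0],[0,0,0,0,0,0],[0,0,0,0,0,0],[0,0,0,0,0,0]]' 0 12
python3 go.py .4101 -.1352 .102 1.532
```

```text
time_s: 16.0
ee_pos: [0.4115, -0.1362, 0.1049]
eef_rot: [-3.14, -0.001, 1.522]
force: [0.1, 0.2, 0.2]
grip_width: 0.0263
grip_force: 0.0
time_s: 16.5
ee_pos: [0.4117, -0.1364, 0.106]
eef_rot: [3.141, 0.0, 1.524]
force: [-3.5, 0.5, 6.6]
grip_width: 0.0097
grip_force: 12.0
t 16.5 d [ 0.0011 -0.0016  0.004 ] turn z -0.008 q [-0.4   0.2   1.96 -0.    0.98 -0.36] tilt [ 0.    -0.001] yaw 1.524 g 0.0097
```

```bash
python3 shift.py '[[0,0.0018,-0.0246,0,0,0],[0,0.0053,-0.024,0,0,0],[0,0.0087,-0.023,0,0,0],[0,0.012,-0.0216,0,0,0],[0,0.015,-0.0195,0,0,0],[0,0.0176,-0.0172,0,0,0],[0,0,0,0,0,0]]'
python3 shift.py '[[0,0.0199,-0.0144,0,0,0],[0,0.0218,-0.0116,0,0,0],[0,0.0232,-0.0081,0,0,0],[0,0.0242,-0.0048,0,0,0],[0,0.0212,-0.0012,0,0,0],[0,0.0185,0.0012,0,0,0],[0,0,0,0,0,0]]'
```

```text
time_s: 17.2
ee_pos: [0.473, -0.1392, 0.2383]
eef_rot: [3.139, 0.001, 1.524]
force: [-15.1, 1.3, 16.8]
grip_width: 0.0097
grip_force: 12.0
time_s: 17.9
ee_pos: [0.602, -0.1449, 0.2744]
eef_rot: [3.14, 0.0, 1.524]
force: [1.8, 0.0, 2.7]
grip_width: 0.0095
grip_force: 12.0
```

```bash
python3 shift.py '[[0,0,0,0,0,0],[0,0,0,0,0,0],[0,0,0,0,0,0],[0,0,-0.03,0,0,0],[0,0,-0.04,0,0,0],[0,0,0,0,0,0]]' 0.04
python3 shift.py '[[0,-0.045,0,0,0,0],[0,-0.045,0,0,0,0],[0,-0.045,0,0,0,0],[0.045,-0.02,0,0,0,0],[0.045,0,0,0,0,0],[0.045,0,0,0,0,0],[0.045,0,0,0,0,0],[0.045,0,0,0,0,0],[0.045,0,0,0,0,0]]' 0.05
python3 - <<'E'
from h import *
s,t=cams(); crop(s,150,110,220,3.6,"s6"); crop(t,264,130,100,8,"t6")
for n,c,(x0,y0,x1,y1) in(("s",s,(150,160,262,222)),("t",t,(138,172,258,232))):
    K,l,st,ce=cv2.connectedComponentsWithStats(orange(c)); print(n,[tuple(ce[i].round(1)) for i in range(1,K) if st[i,4]>8])
E
```

```text
time_s: 18.5
ee_pos: [0.6009, -0.1453, 0.3496]
eef_rot: [3.134, 0.002, 1.524]
force: [0.8, -0.4, 0.3]
grip_width: 0.04
grip_force: 0.0
time_s: 19.4
ee_pos: [0.4577, 0.1336, 0.3437]
eef_rot: [3.141, 0.0, 1.524]
force: [0.7, -0.4, 0.2]
grip_width: 0.0501
grip_force: 0.0
s [(np.float64(199.4), np.float64(132.3)), (np.float64(206.7), np.float64(180.6)), (np.float64(164.5), np.float64(183.3)), (np.float64(207.0), np.float64(199.2)), (np.float64(250.7), np.float64(199.1))]
t [(np.float64(239.5), np.float64(182.8)), (np.float64(146.0), np.float64(221.8))]
```

View pics/s6.png

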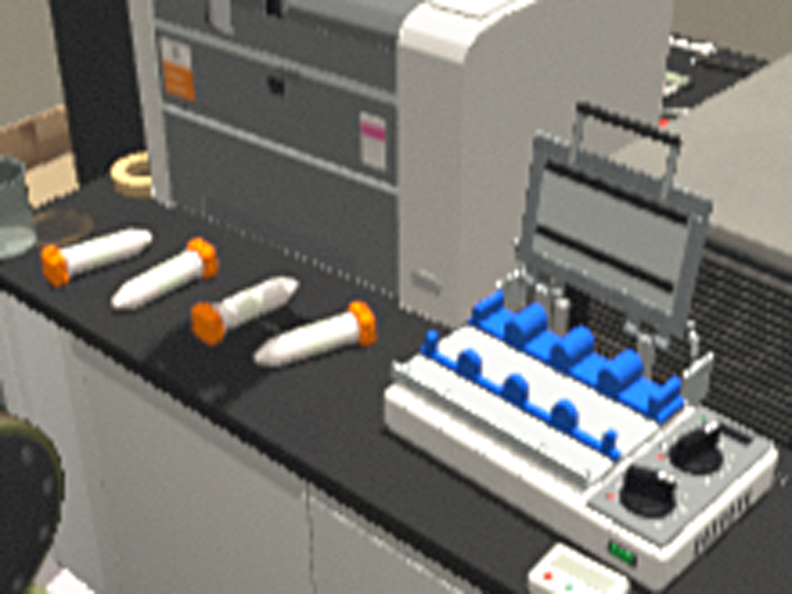

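View pics/t6.png

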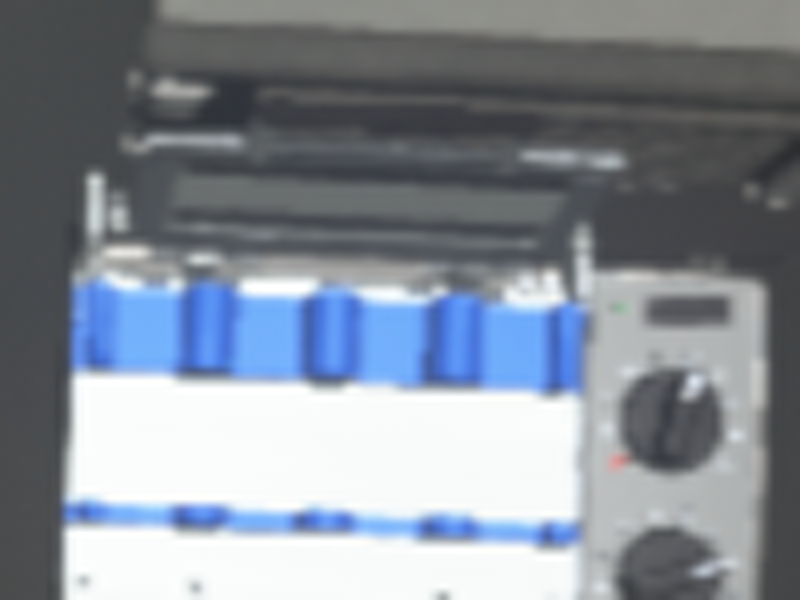

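The flap stands open and all four grooves are free. The speed pointer points to the back, slightly right, and the time pointer to the right, as intended. Next I refine the groove positions from the visible teeth and locate the tubes.

```bash
cat > tubes.py <<'E'
from h import *
def blobs(c,roi):
    x0,y0,x1,y1=roi; hsv=cv2.cvtColor(c["pixels"],cv2.COLOR_BGR2HSV); k=np.zeros(hsv.shape[:2],'u1'); k[y0:y1,x0:x1]=255
    out=[]
    for m,a in((((hsv[...,1]<60)&(hsv[...,2]>110)).astype('u1')*255,120),(orange(c),35)):
        K,l,st,ce=cv2.connectedComponentsWithStats(m&k); out.append([ce[i] for i in range(1,K) if a<st[i,4]<300])
    return out
def pose(t,cap,w):  # axis level at z .015, cap centroid 50 mm from origin
    a=onz(t,*cap,.020); b=onz(t,*w,.018); d=(b-a)[:2]; L=np.hypot(*d); d/=L
    return (a[:2]+.05*d), np.arctan2(-d[1],-d[0]), L
if __name__=="__main__":
    s,t=cams()
    W,C=blobs(t,(138,165,262,235))
    for c in sorted(C,key=lambda c:c[0]):
        w=min(W,key=lambda w:np.hypot(*(w-c)))
        print("cap px",c.round(1),"origin",*[np.round(v,4) for v in pose(t,c,w)])
E
python3 - <<'E'
from tubes import *
s,t=cams()
capT=[(145.9,221.8),(178.1,188.8),(205,211.8),(239.5,182.8)]; wT=[(150.1,205.1),(176.7,206.1),(207.1,194.7),(232.8,198.3)]
capS=[(164.6,183.3),(206.7,180.7),(206.8,199.4),(250.9,199.5)]; wS=[(178.9,178.7),(193.3,187.6),(220.6,192.9),(234.9,204.1)]
for n,a,b,c,d in zip("ABCD",capT,wT,capS,wS):
    print(n,*[np.round(v,4) for v in pose(t,a,b)],"tri cap",*[np.round(v,4) for v in tri(s,c,t,a)],"body",*[np.round(v,4) for v in tri(s,d,t,b)])
p=(.5045,-.1789,-.0385)
T=lambda q:((np.array(q)+.5)/8-.5)+[264,130]; S=lambda q:((np.array(q)+.5)/3.6-.5)+[150,110]
f=np.array([[-30,90,85],[-30,40,85],[-30,-10,85]])/1e3; r=f.copy(); r[:,0]=.045
tf=T([[203,518],[326,522],[448,527]]); tr=T([[209,330],[334,335],[457,340]]); sf=S([[470,352],[516,378],[565,404]])
print("pred-obs px top front",(proj(t,Ts(p,f))-tf).round(2).tolist(),"rear",(proj(t,Ts(p,r))-tr).round(2).tolist(),"scene",(proj(s,Ts(p,f))-sf).round(2).tolist())
for a,b,l in zip(sf,tf,f): x,e=tri(s,a,t,b); print(x.round(4),round(e,4),Ts(p,l).round(4))
E
```

```text
A [0.4351 0.3715] 2.9332 0.0567 tri cap [0.3876 0.3816 0.0167] 0.0017 body [0.4433 0.3694 0.0157] 0.002
B [0.4465 0.2811] -0.0637 0.0578 tri cap [0.4988 0.2763 0.0187] 0.0029 body [0.4402 0.2812 0.0148] 0.0016
C [0.47   0.1819] 3.0411 0.0574 tri cap [0.4216 0.1865 0.0159] 0.0015 body [0.4792 0.1798 0.0166] 0.0023
D [0.4717 0.0928] -0.3996 0.0564 tri cap [0.5198 0.0719 0.0163] 0.0023 body [0.4668 0.0948 0.0149] 0.001
pred-obs px top front [[0.19, -0.94], [0.49, -0.75], [0.91, -0.69]] rear [[0.31, -0.77], [0.28, -0.71], [0.5, -0.64]] scene [[-0.69, -0.6], [-0.5, -0.88], [-0.39, -0.77]]
[ 0.4765 -0.0889  0.0839] 0.0022 [[ 0.478  -0.0878  0.085 ]]
[ 0.4751 -0.138   0.0822] 0.002 [[ 0.4761 -0.1378  0.085 ]]
[ 0.4736 -0.187   0.0819] 0.0022 [[ 0.4741 -0.1877  0.085 ]]
```

```bash
python3 shift.py '[[0,0,0,0,0,-0.1353],[0,0,0,0,0,-0.1353],[0,0,0,0,0,-0.1353],[0,0,0,0,0,-0.1353],[0,0,0,0,0,-0.1353],[0,0,0,0,0,-0.1353],[0,0,0,0,0,-0.1353],[0,0,0,0,0,-0.1353],[0,0,0,0,0,-0.1353],[0,0,0,0,0,0]]'
python3 tubes.py
python3 go.py .468 .0937 .027 2.742
```

```text
time_s: 20.6
ee_pos: [0.4584, 0.1305, 0.3437]
eef_rot: [-3.141, 0.0, 2.742]
force: [-0.3, -0.6, -0.1]
grip_width: 0.0501
grip_force: 0.0
cap px [146.  221.8] origin [0.4351 0.3714] 2.9385 0.0567
cap px [205.1 211.7] origin [0.4262 0.2361] -1.6858 0.1848
cap px [239.5 182.8] origin [0.5054 0.122 ] -1.3191 0.3061
t 20.7 d [-0.0235 -0.0304  0.3168] turn z -0.006 q [ 0.2   0.07  1.53 -0.    1.55 -0.96] tilt [ 0. -0.] yaw 2.736 g 0.0501
```

```bash
python3 shift.py '[[-0.0235,-0.0304,0.02,0,0,0],[0,0,0.05,0,0,0],[0,0,0.05,0,0,0],[0,0,0.05,0,0,0],[0,0,0.05,0,0,0],[0,0,0.04,0,0,0],[0,0,0,0,0,0]]' 0.055
python3 go.py .468 .0937 .027 2.742
```

```text
time_s: 21.4
ee_pos: [0.4657, 0.094, 0.0797]
eef_rot: [-3.137, -0.007, 2.738]
force: [-0.0, 0.8, 0.4]
grip_width: 0.0548
grip_force: 0.0
t 21.4 d [-0.0026  0.0009  0.0527] turn z -0.004 q [ 0.12  0.33  1.87 -0.    0.96 -1.04] tilt [-0.008 -0.001] yaw 2.738 g 0.0548
```

```bash
python3 shift.py '[[0,0,0.025,0,0,0],[0,0,0.02,0,0,0],[0,0,0.006,0,0,0],[0,0,0,0,0,0]]'
python3 shift.py '[[0,0,0,0,0,0],[0,0,0,0,0,0],[0,0,0,0,0,0],[0,0,0,0,0,0],[0,0,0,0,0,0]]' 0 15
python3 go.py .468 .0937 .027 2.742
```

```text
time_s: 21.8
ee_pos: [0.4688, 0.0947, 0.0339]
eef_rot: [3.141, 0.001, 2.74]
force: [-0.1, -0.3, -0.3]
grip_width: 0.055
grip_force: 0.0
time_s: 22.3
ee_pos: [0.4684, 0.0948, 0.0331]
eef_rot: [3.141, 0.0, 2.741]
force: [1.0, 0.1, 2.8]
grip_width: 0.0246
grip_force: 15.0
t 22.3 d [-0.0001 -0.0012  0.0061] turn z -0.001 q [ 0.12  0.41  1.89  0.    0.84 -1.05] tilt [0.001 0.   ] yaw 2.741 g 0.0246
```

```bash
python3 shift.py '[[0,0,0,0,0,0],[0,0,0,0,0,0],[0,0,0.0055,0,0,0],[0,0,0,0,0,0]]' 0.04
python3 shift.py '[[0,0,0,0,0,0],[0,0,0,0,0,0],[0,0,0,0,0,0],[0,0,0,0,0,0],[0,0,-0.02,0,0,0],[0,0,-0.04,0,0,0],[0,0,-0.05,0,0,0],[0,0,-0.05,0,0,0],[0,0,0,0,0,0]]' 0 20
python3 go.py .4 .0 .19 2.742
```

```text
time_s: 22.7
ee_pos: [0.4678, 0.0947, 0.0265]
eef_rot: [-3.141, -0.001, 2.741]
force: [-0.7, -0.6, 0.3]
grip_width: 0.0402
grip_force: 0.0
time_s: 23.6
ee_pos: [0.4704, 0.0951, 0.1934]
eef_rot: [3.136, 0.009, 2.742]
force: [0.2, -0.3, -0.5]
grip_width: 0.0242
grip_force: 20.0
t 23.6 d [ 0.0279 -0.115   0.0026] turn z -0.0 q [ 0.12  0.17  1.76  0.    1.2  -1.05] tilt [0.01  0.001] yaw 2.742 g 0.0242
```

```bash
python3 shift.py '[[-0.0025,-0.0383,0,0,0,0],[-0.0025,-0.0383,0,0,0,0],[-0.0025,-0.0383,0,0,0,0],[-0.0025,-0.0383,0,0,0,0],[0,0,0,0,0,0.139],[0,0,0,0,0,0.139],[0,0,0,0,0,0.139],[0,0,0,0,0,0.139]]'
python3 shift.py '[[0,0,0,0,0,0.139],[0,0,0,0,0,0.139],[0,0,0,0,0,0.139],[0,0,0,0,0,0.139],[0,0,0,0,0,0.139],[0,0,0,0,0,0.139],[0,0,0,0,0,0.139],[0,0,0,0,0,0.139]]'
python3 shift.py '[[0,0,0,0,0,0.139],[0,0,0,0,0,0.139],[0,0,0,0,0,0.139],[0,0,0,0,0,0.139],[0,0,0,0,0,0.139],[0,0,0,0,0,0.139],[0,0,0,0,0,0.139],[0,0,0,0,0,0.139],[0,0,0,0,0,0]]'
python3 go.py .508 -.2141 .087 -.0385
```

```text
time_s: 24.4
ee_pos: [0.4175, -0.0503, 0.1866]
eef_rot: [-3.141, -0.001, 2.18]
force: [0.1, -0.5, -1.1]
grip_width: 0.0245
grip_force: 20.0
time_s: 25.2
ee_pos: [0.4175, -0.0502, 0.1866]
eef_rot: [-3.141, 0.0, 1.068]
force: [-0.3, -0.2, -0.4]
grip_width: 0.0244
grip_force: 20.0
time_s: 26.1
ee_pos: [0.4176, -0.0502, 0.1867]
eef_rot: [-3.141, 0.001, -0.041]
force: [-0.5, 0.3, -0.6]
grip_width: 0.0246
grip_force: 20.0
t 26.1 d [0.0971 0.1601 0.0996] turn z -0.002 q [-0.21  0.05  1.91  0.    1.18  1.4 ] tilt [-0.001  0.   ] yaw -0.041 g 0.0246
```

```bash
python3 shift.py '[[0.0243,0.04,0,0,0,0],[0.0243,0.04,0,0,0,0],[0.0243,0.04,0,0,0,0],[0.0243,0.04,0,0,0,0],[0,0,0.04,0,0,0],[0,0,0.025,0,0,0],[0,0,0,0,0,0],[0,0,0,0,0,0]]'
python3 go.py .508 -.2141 .089 -.0385
```

```text
time_s: 26.9
ee_pos: [0.5089, -0.2138, 0.1228]
eef_rot: [-3.142, 0.0, -0.036]
force: [0.6, 0.1, 0.8]
grip_width: 0.0243
grip_force: 20.0
t 26.9 d [-0.0009  0.0003  0.0338] turn z 0.003 q [-0.46  0.41  1.63  0.    1.1   1.14] tilt [-0.  0.] yaw -0.036 g 0.0243
```

```bash
python3 shift.py '[[-0.0009,0,0.015,0,0,0],[0,0,0.01,0,0,0],[0,0,0.005,0,0,0],[0,0,0.004,0,0,0],[0,0,0,0,0,0]]'
python3 go.py .508 -.2141 .089 -.0385
```

```text
time_s: 27.4
ee_pos: [0.5081, -0.2138, 0.0886]
eef_rot: [3.141, -0.001, -0.038]
force: [0.1, 0.2, 1.2]
grip_width: 0.0245
grip_force: 20.0
t 27.4 d [-0.0001  0.0003 -0.0004] turn z 0.0 q [-0.46  0.46  1.65  0.    1.03  1.14] tilt [ 0.001 -0.   ] yaw -0.038 g 0.0245
```

```bash
python3 shift.py '[[0,0,0,0,0,0],[0,0,0,0,0,0],[0,0,0,0,0,0],[0,0,-0.02,0,0,0],[0,0,-0.04,0,0,0],[0,0,-0.05,0,0,0],[0,0,0,0,0,0]]' 0.036
python3 shift.py '[[-0.03,-0.035,0,0,0,0],[-0.03,-0.035,0,0,0,0],[-0.02,-0.04,0,0,0,0],[0,-0.045,0,0,0,0],[0,-0.045,0,0,0,0]]' 0.055
python3 - <<'E'
from tubes import *
s,t=cams(); crop(s,150,130,200,4,"s7")
W,C=blobs(t,(138,165,350,235))
for c in C: print("T cap",c.round(1),onz(t,*c,.0765).round(4),onz(t,*c,.02).round(4))
p=(.5045,-.1789,-.0385)
print("expected cap g1", Ts(p,[-.05,-.035,.0755]).round(4), "scene px",proj(s,Ts(p,[-.05,-.035,.08])).round(1))
K,l,st,ce=cv2.connectedComponentsWithStats(orange(s)); print("scene",[ce[i].round(1).tolist() for i in range(1,K) if st[i,4]>8])
E
python3 go.py .471 .181 .027 -.10
```

```text
time_s: 28.1
ee_pos: [0.5098, -0.2147, 0.2049]
eef_rot: [3.137, -0.009, -0.038]
force: [-0.1, 0.1, -0.6]
grip_width: 0.0358
grip_force: 0.0
time_s: 28.6
ee_pos: [0.435, -0.0095, 0.1985]
eef_rot: [3.142, -0.001, -0.039]
force: [0.5, -0.3, -0.5]
grip_width: 0.0554
grip_force: 0.0
T cap [178.1 188.7] [0.4916 0.2674 0.0765] [0.4967 0.2781 0.02  ]
T cap [205.  211.8] [0.4184 0.1798 0.0765] [0.4204 0.1868 0.02  ]
T cap [145.9 221.8] [0.3854 0.367  0.0765] [0.3861 0.3819 0.02  ]
expected cap g1 [[ 0.4532 -0.2119  0.0755]] scene px [[308.9 229.7]]
scene [[199.5, 132.4], [206.7, 180.7], [164.5, 183.3], [206.9, 199.3], [309.0, 231.5]]
t 28.7 d [ 0.0291 -0.1891  0.1715] turn z 0.066 q [-0.1   0.07  1.86  0.    1.21  1.5 ] tilt [0.001 0.001] yaw -0.034 g 0.055
```

View pics/s7.png

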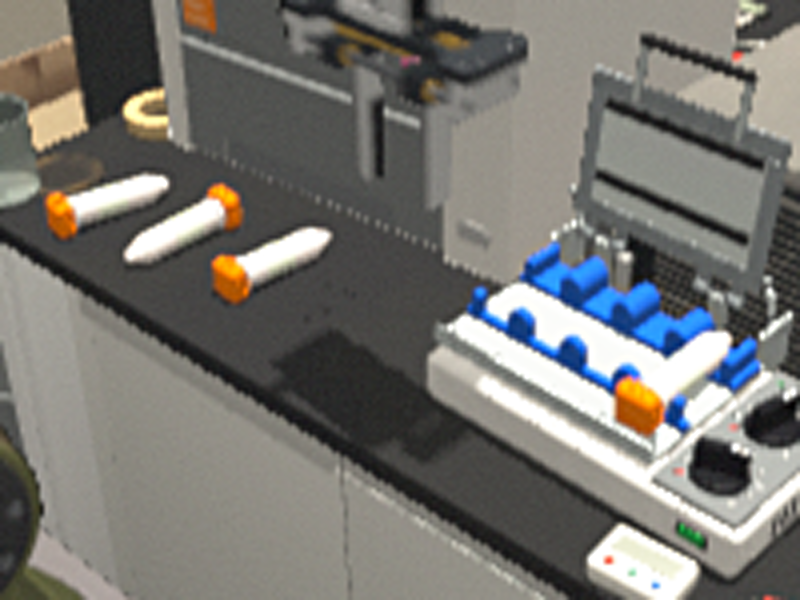

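Tube D is seated in groove 1 with its cap at crop (640,405), in front of the front comb. The other three tubes have not moved. Next is tube C.

```bash
python3 shift.py '[[0.0073,-0.0473,0,0,0,0],[0.0073,-0.0473,0,0,0,0],[0.0073,-0.0473,0,0,0,0],[0.0073,-0.0473,0,0,0,0],[0,0,0.05,0,0,0.066],[0,0,0.05,0,0,0],[0,0,0.03,0,0,0],[0,0,0,0,0,0],[0,0,0,0,0,0]]'
python3 go.py .471 .181 .0275 -.10
```

```text
time_s: 29.6
ee_pos: [0.4726, 0.1768, 0.069]
eef_rot: [-3.142, -0.0, -0.105]
force: [0.4, -0.3, 0.8]
grip_width: 0.055
grip_force: 0.0
t 29.6 d [-0.002  -0.004   0.0415] turn z -0.005 q [ 0.29  0.4   1.8  -0.    0.95  1.96] tilt [0. 0.] yaw -0.105 g 0.055
```

```bash
python3 shift.py '[[-0.002,-0.004,0.02,0,0,0],[0,0,0.015,0,0,0],[0,0,0.0065,0,0,0],[0,0,0,0,0,0]]'
python3 shift.py '[[0,0,0,0,0,0],[0,0,0,0,0,0],[0,0,0,0,0,0],[0,0,0,0,0,0],[0,0,0,0,0,0]]' 0 20
python3 go.py .471 .181 .0275 -.10
python3 shift.py '[[0,0,-0.02,0,0,0],[0,0,-0.04,0,0,0],[0,0,-0.05,0,0,0],[0,0,-0.05,0,0,0],[0,0,0,0,0,0]]'
python3 go.py .505 -.1639 .12 -.0385
```

```text
time_s: 30.0
ee_pos: [0.4711, 0.1812, 0.0277]
eef_rot: [-3.141, -0.001, -0.105]
force: [0.3, 0.4, 0.5]
grip_width: 0.0547
grip_force: 0.0
time_s: 30.5
ee_pos: [0.4707, 0.1813, 0.027]
eef_rot: [-3.141, -0.0, -0.104]
force: [0.2, -0.7, 2.6]
grip_width: 0.0243
grip_force: 20.0
t 30.5 d [ 0.0004  0.0003 -0.0005] turn z -0.004 q [ 0.3   0.47  1.82 -0.    0.86  1.97] tilt [0.001 0.   ] yaw -0.104 g 0.0243
time_s: 31.0
ee_pos: [0.4726, 0.182, 0.1931]
eef_rot: [-3.138, -0.009, -0.104]
force: [0.2, -0.3, -1.4]
grip_width: 0.0245
grip_force: 20.0
t 31.0 d [0.0675 0.3409 0.0724] turn z -0.066 q [ 0.3   0.23  1.69 -0.    1.21  1.97] tilt [0.01  0.003] yaw -0.104 g 0.0245
```

```bash
python3 shift.py '[[0,0.0426,0,0,0,0],[0,0.0426,0,0,0,0],[0,0.0426,0,0,0,0],[0,0.0426,0,0,0,0],[0.0169,0.0426,0,0,0,0],[0.0169,0.0426,0,0,0,0],[0.0169,0.0426,0,0,0,0],[0.0169,0.0426,0,0,0,0],[0,0,0.03,0,0,-0.066],[0,0,0.02,0,0,0]]'
python3 shift.py '[[0,0,0,0,0,0],[0,0,0,0,0,0]]'
python3 go.py .505 -.1639 .0885 -.0385
```

```text
time_s: 32.0
ee_pos: [0.5015, -0.1657, 0.1344]
eef_rot: [-3.141, 0.002, -0.038]
force: [0.3, 0.2, -0.6]
grip_width: 0.0245
grip_force: 20.0
time_s: 32.2
ee_pos: [0.5022, -0.1646, 0.1369]
eef_rot: [-3.141, 0.001, -0.039]
force: [0.8, -0.4, 0.6]
grip_width: 0.0244
grip_force: 20.0
t 32.2 d [ 0.0028 -0.0008  0.0484] turn z -0.0 q [-0.39  0.35  1.68 -0.    1.11  1.22] tilt [-0.001  0.   ] yaw -0.039 g 0.0244
```

```bash
python3 shift.py '[[0.0028,-0.0008,0.02,0,0,0],[0,0,0.015,0,0,0],[0,0,0.008,0,0,0],[0,0,0.005,0,0,0],[0,0,0,0,0,0]]'
python3 go.py .505 -.1639 .0885 -.0385
```

```text
time_s: 32.7
ee_pos: [0.5053, -0.164, 0.0893]
eef_rot: [3.141, -0.001, -0.038]
force: [1.0, 0.1, -0.1]
grip_width: 0.0244
grip_force: 20.0
t 32.7 d [-0.0003 -0.0001  0.0008] turn z 0.0 q [-0.38  0.42  1.71  0.    1.01  1.23] tilt [ 0.001 -0.   ] yaw -0.038 g 0.0244
```

```bash
python3 shift.py '[[0,0,0,0,0,0],[0,0,0,0,0,0],[0,0,0,0,0,0],[0,0,-0.02,0,0,0],[0,0,-0.04,0,0,0],[0,0,-0.05,0,0,0],[0,0,0,0,0,0]]' 0.036
python3 shift.py '[[-0.013,-0.044,0,0,0,0],[-0.013,-0.044,0,0,0,0],[-0.013,-0.044,0,0,0,0],[-0.013,-0.044,0,0,0,0],[-0.013,-0.044,0,0,0,0],[-0.013,-0.044,0,0,0,0],[0,0,0,0,0,-0.1416],[0,0,0,0,0,-0.1416]]' 0.055
python3 shift.py '[[0,0,0,0,0,-0.1416],[0,0,0,0,0,-0.1416],[0,0,0,0,0,-0.1416],[0,0,0,0,0,-0.1416],[0,0,0,0,0,-0.1416],[0,0,0,0,0,-0.1416],[0,0,0,0,0,-0.1416],[0,0,0,0,0,-0.1416],[0,0,0,0,0,-0.1416],[0,0,0,0,0,-0.1416]]'
python3 shift.py '[[0,0,0,0,0,-0.1416],[0,0,0,0,0,-0.1416],[0,0,0,0,0,-0.1416],[0,0,0,0,0,-0.1416],[0,0,0,0,0,-0.1416],[0,0,0,0,0,-0.1416],[0,0,0,0,0,-0.1416],[0,0,0,0,0,-0.1416],[0,0,0,0,0,-0.1416],[0,0,0,0,0,-0.1416]]'
cat > look.py <<'E'
from tubes import *
s,t=cams(); p=(.5045,-.1789,-.0385)
W,C=blobs(t,(120,165,270,240)); print("T bench caps",[c.round(1).tolist() for c in C],"white",[c.round(1).tolist() for c in W])
print("expected scene caps g1..4",proj(s,Ts(p,[[-.05,y,.08] for y in(-.035,.015,.065,.115)])).round(1).tolist())
K,l,st,ce=cv2.connectedComponentsWithStats(orange(s)); print("scene caps",[ce[i].round(1).tolist() for i in range(1,K) if st[i,4]>8])
E
python3 look.py; python3 go.py .4477 .280 .0275 3.078
```

```text
time_s: 33.4
ee_pos: [0.507, -0.1648, 0.2053]
eef_rot: [3.138, -0.01, -0.038]
force: [0.3, -0.5, -0.9]
grip_width: 0.0358
grip_force: 0.0
time_s: 34.2
ee_pos: [0.4368, 0.104, 0.1987]
eef_rot: [3.142, -0.0, 0.253]
force: [-0.1, -0.3, -0.7]
grip_width: 0.0554
grip_force: 0.0
time_s: 35.2
ee_pos: [0.4372, 0.1027, 0.1986]
eef_rot: [3.141, 0.0, 1.666]
force: [0.1, -0.5, -0.3]
grip_width: 0.055
grip_force: 0.0
time_s: 36.2
ee_pos: [0.4372, 0.1027, 0.1986]
eef_rot: [-3.142, 0.0, 3.082]
force: [1.0, 0.0, -0.2]
grip_width: 0.0548
grip_force: 0.0
T bench caps [[178.1, 188.7], [146.0, 221.8]] white [[150.1, 205.2], [176.7, 206.1], [250.9, 202.8]]
expected scene caps g1..4 [[308.9, 229.7], [294.8, 221.9], [281.4, 214.6], [268.8, 207.7]]
scene caps [[199.4, 133.7], [206.7, 180.7], [164.6, 183.4], [295.7, 223.5], [309.0, 231.7]]
t 36.3 d [0.0006 0.1776 0.1711] turn z 0.001 q [ 0.15  0.1   1.83  0.    1.21 -1.36] tilt [0. 0.] yaw 3.079 g 0.0553
```

```bash
python3 shift.py '[[0,0.0444,0,0,0,0],[0,0.0444,0,0,0,0],[0,0.0444,0,0,0,0],[0,0.0444,0,0,0,0],[0,0,0.05,0,0,0],[0,0,0.05,0,0,0],[0,0,0.03,0,0,0],[0,0,0,0,0,0],[0,0,0,0,0,0]]'
python3 go.py .4477 .280 .0275 3.078
```

```text
time_s: 37.2
ee_pos: [0.4491, 0.2801, 0.0696]
eef_rot: [3.141, 0.0, 3.074]
force: [-0.0, 0.7, 0.5]
grip_width: 0.0553
grip_force: 0.0
t 37.2 d [ 0.0014 -0.0002  0.0421] turn z -0.004 q [ 0.49  0.44  1.73 -0.    0.97 -1.01] tilt [0. 0.] yaw 3.074 g 0.0553
```

```bash
python3 shift.py '[[0.0014,0,0.02,0,0,0],[0,0,0.015,0,0,0],[0,0,0.007,0,0,0],[0,0,0,0,0,0]]'
python3 shift.py '[[0,0,0,0,0,0],[0,0,0,0,0,0],[0,0,0,0,0,0],[0,0,0,0,0,0],[0,0,0,0,0,0]]' 0 20
python3 go.py .4477 .280 .0275 3.078
python3 shift.py '[[0,0,-0.02,0,0,0],[0,0,-0.04,0,0,0],[0,0,-0.05,0,0,0],[0,0,-0.05,0,0,0],[0,0,0,0,0,0]]'
python3 go.py .42 .0 .19 3.078
```

```text
time_s: 37.6
ee_pos: [0.4478, 0.2803, 0.0277]
eef_rot: [3.141, 0.001, 3.076]
force: [-0.0, 0.5, 1.2]
grip_width: 0.0548
grip_force: 0.0
time_s: 38.1
ee_pos: [0.4475, 0.2802, 0.027]
eef_rot: [3.141, 0.0, 3.077]
force: [-0.4, -0.0, 2.7]
grip_width: 0.0246
grip_force: 20.0
t 38.1 d [-0.0002 -0.0002 -0.0005] turn z -0.001 q [ 0.49  0.51  1.75  0.    0.88 -1.02] tilt [0. 0.] yaw 3.077 g 0.0246
time_s: 38.6
ee_pos: [0.4493, 0.2812, 0.1933]
eef_rot: [3.136, 0.009, 3.077]
force: [0.4, -0.4, -0.4]
grip_width: 0.0246
grip_force: 20.0
t 38.6 d [ 0.011  -0.2825  0.0017] turn z -0.001 q [ 0.49  0.28  1.63  0.    1.22 -1.02] tilt [0.009 0.005] yaw 3.077 g 0.0246
```

```bash
python3 shift.py '[[0.002,-0.047,0,0,0,0],[0.002,-0.047,0,0,0,0],[0.002,-0.047,0,0,0,0],[0.002,-0.047,0,0,0,0],[0.002,-0.047,0,0,0,0],[0.002,-0.047,0,0,0,0],[0,0,0,0,0,0.1416],[0,0,0,0,0,0.1416]]'
python3 shift.py '[[0,0,0,0,0,0.1416],[0,0,0,0,0,0.1416],[0,0,0,0,0,0.1416],[0,0,0,0,0,0.1416],[0,0,0,0,0,0.1416],[0,0,0,0,0,0.1416],[0,0,0,0,0,0.1416],[0,0,0,0,0,0.1416],[0,0,0,0,0,0.1416],[0,0,0,0,0,0.1416]]'
python3 shift.py '[[0,0,0,0,0,0.1416],[0,0,0,0,0,0.1416],[0,0,0,0,0,0.1416],[0,0,0,0,0,0.1416],[0,0,0,0,0,0.1416],[0,0,0,0,0,0.1416],[0,0,0,0,0,0.1416],[0,0,0,0,0,0.1416],[0,0,0,0,0,0.1416],[0,0,0,0,0,0.1416]]'
python3 go.py .5065 -.1139 .12 -.0385
```

```text
time_s: 39.4
ee_pos: [0.4167, -0.0019, 0.1862]
eef_rot: [-3.141, -0.001, 2.785]
force: [0.2, 0.9, -1.0]
grip_width: 0.0246
grip_force: 20.0
time_s: 40.4
ee_pos: [0.4168, -0.0005, 0.1861]
eef_rot: [-3.141, 0.0, 1.372]
force: [0.4, -0.3, -0.6]
grip_width: 0.0243
grip_force: 20.0
time_s: 41.4
ee_pos: [0.4168, -0.0005, 0.1861]
eef_rot: [3.142, 0.001, -0.044]
force: [-0.2, 0.0, -0.8]
grip_width: 0.0246
grip_force: 20.0
t 41.4 d [0.0947 0.1093 0.066 ] turn z -0.006 q [-0.09  0.04  1.92 -0.    1.18  1.53] tilt [-0.001  0.   ] yaw -0.044 g 0.0246
```

```bash
python3 shift.py '[[0,0.0364,0,0,0,-0.006],[0,0.0364,0,0,0,0],[0.02,0.0364,0,0,0,0],[0.0375,0,0,0,0,0],[0.0375,0,0,0,0,0],[0,0,0.03,0,0,0],[0,0,0.02,0,0,0],[0,0,0,0,0,0],[0,0,0,0,0,0]]'
python3 go.py .5065 -.1139 .0885 -.0385
```

```text
time_s: 42.3
ee_pos: [0.5082, -0.1128, 0.1369]
eef_rot: [-3.141, 0.0, -0.032]
force: [-0.1, -0.0, 1.1]
grip_width: 0.0245
grip_force: 20.0
t 42.3 d [-0.0016  0.0012  0.0484] turn z 0.006 q [-0.29  0.33  1.7  -0.    1.11  1.31] tilt [-0.  0.] yaw -0.032 g 0.0245
```

```bash
python3 shift.py '[[-0.0016,0.0011,0.02,0,0,0.006],[0,0,0.015,0,0,0],[0,0,0.008,0,0,0],[0,0,0.005,0,0,0],[0,0,0,0,0,0]]'
python3 go.py .5065 -.1139 .0885 -.0385
python3 shift.py '[[0,0,0,0,0,0],[0,0,0,0,0,0],[0,0,0,0,0,0],[0,0,-0.02,0,0,0],[0,0,-0.04,0,0,0],[0,0,-0.05,0,0,0],[0,0,0,0,0,0]]' 0.036
python3 shift.py '[[-0.018,-0.044,0,0,0,0],[-0.018,-0.044,0,0,0,0],[-0.018,-0.044,0,0,0,0],[-0.018,-0.044,0,0,0,0],[0,-0.044,0,0,0,0],[0,0,0,0,0,-0.1428],[0,0,0,0,0,-0.1428]]' 0.055
python3 shift.py '[[0,0,0,0,0,-0.1428],[0,0,0,0,0,-0.1428],[0,0,0,0,0,-0.1428],[0,0,0,0,0,-0.1428],[0,0,0,0,0,-0.1428],[0,0,0,0,0,-0.1428],[0,0,0,0,0,-0.1428],[0,0,0,0,0,-0.1428],[0,0,0,0,0,-0.1428],[0,0,0,0,0,-0.1428]]'
python3 shift.py '[[0,0,0,0,0,-0.1428],[0,0,0,0,0,-0.1428],[0,0,0,0,0,-0.1428],[0,0,0,0,0,-0.1428],[0,0,0,0,0,-0.1428],[0,0,0,0,0,-0.1428],[0,0,0,0,0,-0.1428],[0,0,0,0,0,-0.1428],[0,0,0,0,0,-0.1428],[0,0,0,0,0,0]]'
python3 look.py; python3 go.py .4363 .3706 .0275 2.935
```

```text
time_s: 42.8
ee_pos: [0.507, -0.1139, 0.0893]
eef_rot: [3.141, -0.001, -0.039]
force: [0.3, 0.5, 0.6]
grip_width: 0.0245
grip_force: 20.0
t 42.8 d [-0.0005  0.      0.0008] turn z -0.0 q [-0.29  0.39  1.74  0.    1.    1.32] tilt [ 0.001 -0.   ] yaw -0.039 g 0.0245
time_s: 43.5
ee_pos: [0.5087, -0.1144, 0.2052]
eef_rot: [3.139, -0.01, -0.038]
force: [0.1, 0.7, -0.1]
grip_width: 0.0362
grip_force: 0.0
time_s: 44.2
ee_pos: [0.4429, 0.1101, 0.1986]
eef_rot: [3.142, -0.0, 0.255]
force: [0.1, 0.3, 0.6]
grip_width: 0.0548
grip_force: 0.0
time_s: 45.2
ee_pos: [0.4431, 0.1088, 0.1986]
eef_rot: [3.142, 0.0, 1.681]
force: [0.4, -0.2, -0.2]
grip_width: 0.055
grip_force: 0.0
time_s: 46.2
ee_pos: [0.4431, 0.1088, 0.1986]
eef_rot: [-3.142, 0.0, 2.963]
force: [0.1, -0.4, 0.0]
grip_width: 0.0548
grip_force: 0.0
T bench caps [[146.0, 221.8]] white [[150.1, 205.1], [248.5, 204.0]]
expected scene caps g1..4 [[308.9, 229.7], [294.8, 221.9], [281.4, 214.6], [268.8, 207.7]]
scene caps [[199.3, 132.6], [164.5, 183.4], [281.6, 216.5], [295.6, 223.6], [309.0, 231.6]]
t 46.3 d [0.055  0.2561 0.1712] turn z 0.021 q [ 0.16  0.12  1.81 -0.    1.21 -1.22] tilt [ 0. -0.] yaw 2.956 g 0.0555
```

```bash
python3 shift.py '[[0.0092,0.0427,0,0,0,0],[0.0092,0.0427,0,0,0,0],[0.0092,0.0427,0,0,0,0],[0.0092,0.0427,0,0,0,0],[0.0092,0.0427,0,0,0,0],[0.009,0.0427,0,0,0,0],[0,0,0.05,0,0,0.021],[0,0,0.05,0,0,0],[0,0,0.03,0,0,0],[0,0,0,0,0,0]]'
python3 shift.py '[[0,0,0,0,0,0]]'
python3 go.py .4363 .3706 .0275 2.935
```

```text
time_s: 47.3
ee_pos: [0.4334, 0.3695, 0.0647]
eef_rot: [-3.136, -0.005, 2.936]
force: [-0.1, -0.7, 0.1]
grip_width: 0.0548
grip_force: 0.0
time_s: 47.4
ee_pos: [0.4356, 0.3709, 0.0697]
eef_rot: [3.141, 0.0, 2.937]
force: [0.1, 0.2, 0.7]
grip_width: 0.0551
grip_force: 0.0
t 47.4 d [-0.0008 -0.0002  0.0422] turn z 0.002 q [ 0.64  0.52  1.6   0.    1.02 -0.72] tilt [0. 0.] yaw 2.937 g 0.0551
```

```bash
python3 shift.py '[[-0.0008,0,0.02,0,0,0],[0,0,0.015,0,0,0],[0,0,0.007,0,0,0],[0,0,0,0,0,0]]'
python3 shift.py '[[0,0,0,0,0,0],[0,0,0,0,0,0],[0,0,0,0,0,0],[0,0,0,0,0,0],[0,0,0,0,0,0]]' 0 20
python3 go.py .4363 .3706 .0275 2.935
python3 shift.py '[[0,0,-0.02,0,0,0],[0,0,-0.04,0,0,0],[0,0,-0.05,0,0,0],[0,0,-0.05,0,0,0],[0,0,0,0,0,0],[0,0,0,0,0,0]]'
python3 go.py .42 -.064 .187 3.103
```

```text
time_s: 47.8
ee_pos: [0.436, 0.3705, 0.0267]
eef_rot: [-3.141, -0.0, 2.939]
force: [-0.7, -0.7, 0.3]
grip_width: 0.0549
grip_force: 0.0
time_s: 48.3
ee_pos: [0.4362, 0.3707, 0.0271]
eef_rot: [3.141, 0.0, 2.939]
force: [0.2, -0.4, 1.4]
grip_width: 0.0245
grip_force: 20.0
t 48.3 d [-0.0002 -0.     -0.0004] turn z 0.004 q [ 0.64  0.59  1.62 -0.    0.93 -0.73] tilt [0. 0.] yaw 2.939 g 0.0245
time_s: 48.9
ee_pos: [0.4361, 0.3706, 0.1873]
eef_rot: [3.14, 0.001, 2.939]
force: [-0.1, -1.1, -1.2]
grip_width: 0.0242
grip_force: 20.0
t 48.9 d [-7.16e-02 -4.29e-01 -1.00e-04] turn z -0.164 q [ 0.64  0.38  1.51 -0.    1.25 -0.73] tilt [0.001 0.001] yaw 2.939 g 0.0242
```

```bash
python3 shift.py '[[-0.0072,-0.0429,0,0,0,0],[-0.0072,-0.0429,0,0,0,0],[-0.0072,-0.0429,0,0,0,0],[-0.0072,-0.0429,0,0,0,0],[-0.0072,-0.0429,0,0,0,0],[-0.0072,-0.0429,0,0,0,0],[-0.0072,-0.0429,0,0,0,0],[-0.0072,-0.0429,0,0,0,0],[-0.0072,-0.0429,0,0,0,0],[-0.0072,-0.0429,0,0,0,0]]'
python3 shift.py '[[0,0,0,0,0,-0.082],[0,0,0,0,0,-0.082],[-0.045,0,0,0,0,0],[-0.0435,0,0,0,0,0],[0,0,0.03,0,0,0],[0,0,0.02,0,0,0],[0,0,0,0,0,0],[0,0,0,0,0,0]]'
python3 go.py .5085 -.064 .0885 3.103
```

```text
time_s: 49.9
ee_pos: [0.4192, -0.0657, 0.1852]
eef_rot: [3.141, -0.003, 2.939]
force: [1.8, 0.6, -0.3]
grip_width: 0.0243
grip_force: 20.0
time_s: 50.7
ee_pos: [0.5084, -0.0675, 0.1362]
eef_rot: [3.141, -0.002, 3.103]
force: [0.2, -0.8, 0.4]
grip_width: 0.0246
grip_force: 20.0
t 50.7 d [-0.0001  0.0035  0.0477] turn z 0.0 q [-0.2   0.32  1.73  0.    1.1  -1.74] tilt [-0.002  0.   ] yaw 3.103 g 0.0246
```

```bash
python3 shift.py '[[0,0.0035,0.02,0,0,0],[0,0,0.015,0,0,0],[0,0,0.007,0,0,0],[0,0,0.005,0,0,0],[0,0,0,0,0,0]]'
python3 go.py .5085 -.064 .0885 3.103
python3 shift.py '[[0,0,0,0,0,0],[0,0,0,0,0,0],[0,0,0,0,0,0],[0,0,-0.02,0,0,0],[0,0,-0.04,0,0,0],[0,0,-0.05,0,0,0],[0,0,-0.05,0,0,0],[0,0,-0.05,0,0,0],[0,0,-0.05,0,0,0],[0,0,0,0,0,0]]' 0.036
python3 shift.py '[[0.045,-0.02,0,0,0,0],[0.045,0.045,0,0,0,0],[0.045,0.045,0,0,0,0],[0,0.045,0,0,0,0],[0,0.045,0,0,0,0],[0,0,0,0,0,0]]'
python3 - <<'E'
from h import *
s,t=cams(); p=(.5045,-.1789,-.0385); crop(s,230,110,140,5.7,"s8")
for n,c in(("s",s),("t",t)):
    K,l,st,ce=cv2.connectedComponentsWithStats(orange(c)); print(n,[ce[i].round(1).tolist() for i in range(1,K) if st[i,4]>8])
    print(proj(c,Ts(p,[[-.05,y,.08] for y in(-.035,.015,.065,.115)])).round(1).tolist())
E
python3 go.py .601 -.145 .36 1.524
```

```text
time_s: 51.2
ee_pos: [0.5091, -0.0641, 0.0901]
eef_rot: [-3.142, 0.0, 3.103]
force: [-0.1, 1.1, -0.3]
grip_width: 0.0243
grip_force: 20.0
t 51.2 d [0.0006 0.0001 0.0016] turn z 0.0 q [-0.2   0.38  1.76 -0.    1.   -1.73] tilt [ 0. -0.] yaw 3.103 g 0.0243
time_s: 52.2
ee_pos: [0.5098, -0.0642, 0.3568]
eef_rot: [-3.14, 0.011, 3.103]
force: [0.3, -0.2, -0.4]
grip_width: 0.0361
grip_force: 0.0
time_s: 52.8
ee_pos: [0.3981, 0.0847, 0.3499]
eef_rot: [3.141, 0.0, 3.108]
force: [0.3, -0.6, 1.1]
grip_width: 0.0357
grip_force: 0.0
s [[205.1, 80.3], [199.4, 132.3], [269.4, 209.1], [281.6, 216.5], [295.6, 223.7], [309.0, 231.7]]
[[308.9, 229.7], [294.8, 221.9], [281.4, 214.6], [268.8, 207.7]]
t [[280.6, 200.1], [295.8, 201.3], [311.8, 201.2], [327.6, 202.5]]
[[327.9, 201.5], [312.2, 200.8], [296.6, 200.1], [281.0, 199.4]]
t 52.9 d [-0.2105 -0.2191 -0.0103] turn z 1.582 q [ 0.11 -0.1   1.68 -0.    1.56 -1.42] tilt [-0. -0.] yaw 3.106 g 0.0359
```

View pics/s8.png

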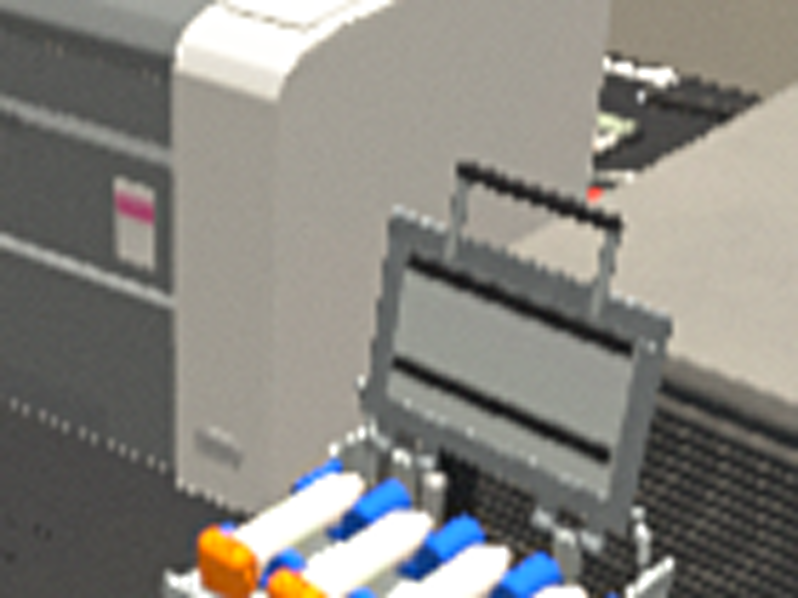

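All four tubes lie in the grooves, with the caps at the expected pixels in both views. Next is closing the flap: the bar is at about crop (465,170) to (618,225), where I left it.

```bash
python3 shift.py '[[0,0,0,0,0,0.1438],[0,0,0,0,0,0.1438],[0,0,0,0,0,0.1438],[0,0,0,0,0,0.1438],[0,0,0,0,0,0.1438],[0,0,0,0,0,0.1438],[0,0,0,0,0,0.1438],[0,0,0,0,0,0.1438],[0,0,0,0,0,0.1438],[0,0,0,0,0,0.1438]]' 0.04
python3 shift.py '[[0,0,0,0,0,0.1438],[-0.0314,0.0307,0,0,0,0],[-0.0314,0.0307,0,0,0,0],[-0.0314,0.0307,0,0,0,0],[-0.0314,0.0307,0,0,0,0],[-0.0314,0.0307,0,0,0,0],[-0.0314,0.0307,0,0,0,0],[-0.0314,0.0307,0,0,0,0],[0,0,0,0,0,0],[0,0,0,0,0,0]]'
python3 go.py .602 -.145 .2744 1.524
python3 - <<'E'
from h import *
s=ctrl.camera("scene"); p=(.5045,-.1789,-.0385); th=1.7
print("bar ends px expected",proj(s,Ts(p,[[.074-.17*np.cos(th),y,.0965+.17*np.sin(th)] for y in(85e-3,-5e-3)])).round(1).tolist())
E
```

```text
time_s: 53.9
ee_pos: [0.3988, 0.0796, 0.3496]
eef_rot: [-3.141, 0.0, 1.657]
force: [-0.1, -0.6, 0.6]
grip_width: 0.0395
grip_force: 0.0
time_s: 54.9
ee_pos: [0.6022, -0.1511, 0.3486]
eef_rot: [-3.14, -0.0, 1.519]
force: [-0.3, -0.2, -0.6]
grip_width: 0.0398
grip_force: 0.0
t 54.9 d [ 0.0061 -0.0004  0.0742] turn z -0.005 q [-0.3   0.41  1.09 -0.    1.64 -0.25] tilt [-0.002  0.001] yaw 1.519 g 0.0398
bar ends px expected [[310.6, 139.3], [336.7, 148.8]]
```

```bash
python3 shift.py '[[0.006,0,0.03,0,0,0],[0,0,0.025,0,0,0],[0,0,0.015,0,0,0],[0,0,0.004,0,0,0],[0,0,0,0,0,0]]'
python3 shift.py '[[0,0,0,0,0,0],[0,0,0,0,0,0],[0,0,0,0,0,0],[0,0,0,0,0,0],[0,0,0,0,0,0]]' 0 12
python3 go.py .602 -.145 .2744 1.524
```

```text
time_s: 55.45
ee_pos: [0.6024, -0.1429, 0.2766]
eef_rot: [3.141, 0.0, 1.522]
force: [0.1, -0.1, 0.0]
grip_width: 0.0401
grip_force: 0.0
time_s: 55.95
ee_pos: [0.603, -0.1432, 0.2761]
eef_rot: [3.141, 0.0, 1.522]
force: [2.4, 0.3, -0.1]
grip_width: 0.01
grip_force: 12.0
t 56.0 d [-0.0019 -0.0009  0.0017] turn z -0.002 q [-0.29  0.43  1.23  0.    1.48 -0.24] tilt [ 0.001 -0.   ] yaw 1.522 g 0.01
```

```bash
python3 shift.py '[[0,-0.0195,-0.0012,0,0,0],[0,-0.0212,0.0012,0,0,0],[0,-0.0242,0.0048,0,0,0],[0,-0.0232,0.0081,0,0,0],[0,-0.0218,0.0116,0,0,0],[0,-0.0199,0.0144,0,0,0],[0,0,0,0,0,0]]'
python3 shift.py '[[0,-0.0176,0.0172,0,0,0],[0,-0.015,0.0195,0,0,0],[0,-0.012,0.0216,0,0,0],[0,-0.0087,0.023,0,0,0],[0,-0.0053,0.024,0,0,0],[0,-0.0015,0.015,0,0,0],[0,0,0,0,0,0]]'
python3 go.py .4112 -.136 .106 1.524
```

```text
time_s: 56.65
ee_pos: [0.4708, -0.1367, 0.2359]
eef_rot: [-3.139, -0.0, 1.521]
force: [-4.2, 0.1, 3.4]
grip_width: 0.0096
grip_force: 12.0
time_s: 57.35
ee_pos: [0.4121, -0.1336, 0.115]
eef_rot: [-3.138, -0.001, 1.521]
force: [-5.2, -0.6, -2.4]
grip_width: 0.0093
grip_force: 12.0
t 57.4 d [-0.0024 -0.0007  0.009 ] turn z -0.003 q [-0.4   0.18  1.96 -0.    1.01 -0.35] tilt [-0.003  0.001] yaw 1.521 g 0.0093
```

```bash
python3 shift.py '[[0,0,0,0,0,0],[0,0,0,0,0,0],[0,0,0,0,0,0],[0,0,0,0,0,0],[0,0,-0.03,0,0,0],[0,0,-0.04,0,0,0],[0,0,-0.04,0,0,0],[0,0,0,0,0,0]]' 0.028
python3 shift.py '[[0.045,0,0,0,0,0],[0.045,0,0,0,0,0],[0.045,0,0,0,0,0],[0.045,0,0,0,0,0],[0.045,0,0,0,0,0],[0.045,0,0,0,0,0],[0,0,0,0,0,0]]'
python3 - <<'E'
from h import *
s,t=cams(); k=5
a=cv2.resize(s["pixels"][170:250,250:330],None,fx=5,fy=5,interpolation=cv2.INTER_CUBIC)
b=cv2.resize(s["pixels"][190:270,290:370],None,fx=5,fy=5,interpolation=cv2.INTER_CUBIC)
c=cv2.resize(t["pixels"][150:222,272:362],(800,640),interpolation=cv2.INTER_CUBIC)
crop(s,246,165,130,6.1,"s9"); crop(t,264,150,100,8,"t9")
x=cv2.imread("pics/s9.png"); y=cv2.imread("pics/t9.png"); h=x.shape[0]
m=np.hstack([cv2.resize(x,(400,300)),cv2.resize(y,(400,300))]); cv2.imwrite("pics/fin.png",m)
p=(.5045,-.1789,-.0385)
print("flap front corners shut px exp",proj(s,Ts(p,[[-.062,-.046,.099],[-.062,.126,.099],[-.096,85e-3,.0965],[-.096,-5e-3,.0965]])).round(1).tolist())
# dial pointer directions from the top view (white line vs disc centre)
for n,X in(("speed",.019),("time",-.046)):
    c0=proj(t,Ts(p,[X,-.1025,.078])-[.0012,-.0009,0])[0]; u,v=c0.round().astype(int); g=cv2.resize(cv2.cvtColor(t["pixels"],6)[v-7:v+8,u-7:u+8].astype('f4'),None,fx=8,fy=8,interpolation=cv2.INTER_CUBIC)
    yy,xx=np.mgrid[:g.shape[0],:g.shape[1]]; P=np.stack([(xx+.5)/8-.5+u-7,(yy+.5)/8-.5+v-7],-1)-c0; r=np.hypot(P[...,0],P[...,1])
    w=np.clip(g-130,0,None)*(r<5.2); q=(P*w[...,None]).sum((0,1))/w.sum(); ang=np.arctan2(-q[0],-q[1])+.0385
    print(n,"offset px",q.round(2),"value",round(2.25-ang,2))
E
```

```text
time_s: 58.15
ee_pos: [0.4147, -0.1344, 0.2315]
eef_rot: [3.134, 0.003, 1.522]
force: [-0.1, -1.1, -0.9]
grip_width: 0.0283
grip_force: 0.0
time_s: 58.85
ee_pos: [0.426, 0.1398, 0.226]
eef_rot: [-3.141, -0.001, 1.526]
force: [-0.2, -0.3, 0.0]
grip_width: 0.0281
grip_force: 0.0
flap front corners shut px exp [[310.0, 228.1], [263.5, 202.7], [265.8, 214.2], [290.1, 228.0]]
speed offset px [ 1.58 -3.48] value 2.64
time offset px [ 3.51 -0.97] value 3.51
```

View pics/s9.png

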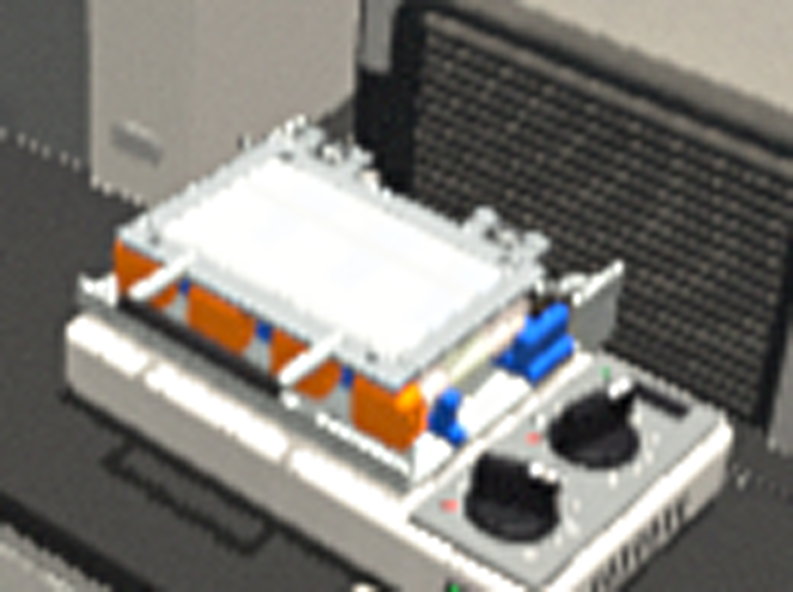

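The flap is fully shut over four caps at the front. Its front right corner is at crop (405,388) and the bar runs (120,300) to (285,388), both at the predicted pixels. One numeric check of the dial directions that does not depend on the disc centre:

Run:
```python
from h import *
t=ctrl.camera("top"); p=(.5045,-.1789,-.0385); g=cv2.cvtColor(t["pixels"],6).astype(float)
for n,X,v in(("speed",.019,2.5),("time",-.046,3.5)):
    c=proj(t,Ts(p,[X,-.1025,.06])-[.0012,-.0009,0])[0]; yy,xx=np.mgrid[:384,:512]
    near=np.hypot(xx-c[0],yy-c[1])<6.5; d=(np.clip(110-g,0,None)*near); cd=np.array([(xx*d).sum(),(yy*d).sum()])/d.sum()
    w=np.clip(g-120,0,None)*(np.hypot(xx-cd[0],yy-cd[1])<5); q=np.array([(xx*w).sum(),(yy*w).sum()])/w.sum()
    for vv in(v-.25,v,v+.25):
        a=2.25-vv; e=proj(t,Ts(p,[X+.014*np.cos(a),-.1025+.014*np.sin(a),.078])-[.0012,-.0009,0])[0]; print(n,vv,"line exp",e.round(2),"seen",q.round(2),"disc exp",c.round(2),"dark",cd.round(2))
```

```text
speed 2.25 line exp [349.19 177.04] seen [349.57 179.  ] disc exp [347.9  181.96] dark [347.36 182.74]
speed 2.5 line exp [350.26 177.22] seen [349.57 179.  ] disc exp [347.9  181.96] dark [347.36 182.74]
speed 2.75 line exp [351.26 177.66] seen [349.57 179.  ] disc exp [347.9  181.96] dark [347.36 182.74]
time 3.25 line exp [352.33 199.35] seen [350.88 201.  ] disc exp [347.41 201.88] dark [346.56 202.14]
time 3.5 line exp [352.77 200.35] seen [350.88 201.  ] disc exp [347.41 201.88] dark [346.56 202.14]
time 3.75 line exp [352.96 201.43] seen [350.88 201.  ] disc exp [347.41 201.88] dark [346.56 202.14]
```

```bash
python3 -c "
from station import ctrl
print(ctrl.hand_in())"
```

```text
the job is handed in; nothing more can be done
None
```

The job is handed in; the hand-in call gave no verdict. The four tubes lie in their own grooves with caps to the front, the flap is shut over them, and the dials read about 5 (speed) and 7 (time) by grip angle and image; I kept clear of the timer, beaker and bottle but did not re-measure them.

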